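Sort two turner gears by mesh with a master gear

ROBOT

A 7-joint arm with a two-finger parallel gripper is mounted at the origin on the work surface. World frame = base frame: x ahead of the robot, y to its left, z up, the work surface at z = 0. Lengths are in m, angles in rad, forces in N, time in s.
With the tool pointing down it reaches from about 0.4 to 0.85 m from the base axis. Payload 4.5 kg.
Tool frame: the origin (TCP) lies on the centre line of the jaws, within the pads' length; the fingertips stand 14 mm ahead of it and the grasp point (between the pads) lies 5 mm behind it (r.tcp_to_tips is the z of the fingertips in the tool frame, in m); z points along the fingers, y is the direction in which the jaws open and shut (so a half turn about z gives the same grasp; the last joint's range is limited). The gripper opens to 88 mm and grips with 3 to 60 N. Pads are 18 mm wide; open, the fingers measure 123 mm over their backs; the gripper's body (75 mm by 187 mm) begins 45 mm behind the grasp point.
Start: joints at [1.272, 0.689, -0.195, 1.565, 0.157, 0.902, -0.215], TCP at [0.204, -0.591, 0.221] pointing down, gripper open.
Joint ranges: [-3.01, 3.01], [-0.46, 2.08], [-1.47, 1.51], [0.13, 2.56], [-1, 4.14], [0.04, 2.09], [-2.66, 2.66]. Speed limits (rad/s): [2.57, 2.57, 3.14, 3.14, 3.14, 3.14, 3.14].

INTERFACE

Orientations are given as a unit quaternion [x, y, z, w].
In Python, from plant import r, viewer gives the robot as it stands.
- The arm moves only by the shell command python3 -m inch 'ROWS' [FORCE]. ROWS is JSON, a list of rows, each a list of 3 entries, a list of its own where there are three numbers: the closure, from 0 (fully open) to 1 (shut), then the shift along the tool's x, y, z in cm, then the turn about the tool's z in degrees. In form: [[fingers, [x, y, z], yaw], ...]. A call has 1 to 20 rows; each row is the pose to reach, as a shift and turn from the pose commanded when the call began, along the tool's axes at that moment; what a row does not reach only later rows make up. A row lasts 1/10 s, in which the tool goes at most 50 mm and 8.59 degrees, less where a joint would pass 70% of its speed; a pose out of reach is approached as far as the arm can. A call with a gripper value outside its range is refused whole. The fingers move at their own pace and stop on an object; FORCE is the grip in N (left out, the last holds). Time passes only in rows, so rows that repeat a pose let the fingers close. It gives the time, the measured TCP pose, the force and the opening at its end, in the units of the state.
- r.get_state(): the state, without advancing time (a new reading comes with each control period).
- viewer.snapshot(name): name is "scene" or "side" or "wrist"; returns the picture (480x640x3 uint8, red, green, blue); there is no depth.
- viewer.camera_params(name): a dict with "intrinsics" (3x3 intrinsics, pixels), "world_to_cam" (4x4, takes a point from world to camera coordinates). Camera axes: x right, y up, looking along -z (the intrinsics and any distortion apply to the point x, -y, -z); pixel columns grow to the right and rows downward; lengths in m; the calibration is good to about 2 mm. A picture is of the moment at which its call begins: read the wrist's pose just before it. camera_params takes no time and is no camera call; for the wrist camera it gives the pose at the moment of the call.
- r.finish_job(): hands the job in, once; it reports no verdict.
Trained networks look in the newest picture that a camera, given by its name, has taken for a name from the list of things; names that differ only in an ending like _2 or _b are one class to them, and where a whole thing is asked for, a point or a joint stands for the part that bears it (a point fixed in the world has none). Each returns a list of dicts, best first, with "p" (0 to 1); they miss things now and then, are a little off and sometimes report something else, mostly with a low value. They report only what shows in the picture. A call takes as long as a camera call.
- viewer.outline_of(camera, name): "pixels" (480x640 bool, what is visible of it) and "bbox" ([left, top, width, height] in pixels, round what is visible of it).
The state is a dict: "clock": time; "q": joint angles; "qd": joint speeds; "joint_torque": joint torques, N m; "tool_pos": TCP position; "eef_rot": TCP orientation; "contact_force": force on the tool from outside, world axes, zero at the start; "moment": the same for the moment, N m; "opening": opening from 0.0 (shut) to 1.0 (fully open).
Only numpy, scipy, OpenCV 4.12 (cv2) and the standard library are available. Lean on these libraries where they do the work, as an engineer would, in place of code of your own. Each camera call takes 0.05 s, during which the arm holds its last target.

TASK

Two spare gears of the cheese turner look alike; only the ten-tooth one fits its drive. Try the ten-tooth gear on the tester: hold it level beside the master gear, ease it sideways, gently, until the teeth are down to the bottom of one another's gaps, and then, still in mesh, turn it so that its teeth drive the master round by at least 40 degrees. Then lay the ten-tooth gear flat, wholly on the wire rack and the eight-tooth gear flat in the grey tub, both let go and at rest, leaving the cheese, the tin and the brush alone.

Things in the scene. Friction and masses are not known exactly. Their poses are not given: they have to be found in the camera images.
- gear_ten: Loose white plastic spur gear, flat, hub up, 10 tapered teeth, 0.13 kg. Tip diameter 72, root 44; teeth 6.4 wide at the tip, 7.6 at the root; toothed disc z 0 to 16, round hub 28 in diameter z 16 to 48, gripped from above at any yaw. Origin: centre of underside; z up the axis; +x through a tooth. Its tooth spacing matches the master's. The two gears swap places from run to run.
- gear_eight: Loose white plastic spur gear, flat, hub up, 8 tapered teeth, 0.13 kg. Tip diameter 72, root 44; teeth 7.5 wide at the tip, 14.5 at the root; toothed disc z 0 to 16, round hub 28 in diameter z 16 to 48, gripped from above at any yaw. Origin: centre of underside; z up the axis; +x through a tooth. Its tooth spacing does not match the master's.
- tester: Gear tester fixed to the table: grey base plate 120 x 120 x 12, a post, and on it a steel master gear that turns about the vertical axis. Origin: on that axis, at the table surface, z up. The test gear can come in from any side, its underside 26 to 44 above the table. It bears about 30 N from the gear before it is spoilt: press with 5 to 12 N, and keep the gripper itself off it.
- master (a point): Centre of the master gear, on its axis, 44 above the table. 12 teeth, z 34 to 54 above the table; tip diameter 84, root 56, teeth 6.4 wide at the tip, 7.6 at the root. Axis to axis with the ten-tooth gear: tips strike tips at 78, running mesh 66, tips reach the bottoms of the gaps at 64; under 68 is down in mesh. While driving stay under 72, best 65 to 67, where there is 4 of play.
- spindle_end (a point): Top of the bare spindle end, 20 in diameter, 62 above the table, on the master's axis. If in easing in the gear stops at 70 to 78 between axes, tips have met tips and pressing harder does not help: draw back until clear (81), turn the gear by about a third of a tooth spacing (12 degrees) and ease in again.
- spindle (a joint): How far the master has turned since the start, rad: 0 at the start, positive anticlockwise from above, up to 6.2 either way. Drag 0.15 N m (4 N at the teeth); it stays where left. The toothing is clamped on at an unknown phase, so this does not tell where the teeth are. The ten-tooth gear must turn 1.2 times the master's angle, plus play.
- rack: Fixed low wire rack for good gears, a level grid of 4 mm steel wires 180 x 180. Origin: its centre at the table surface, z up; gears lie on top at z 24. No rim. Rack and tub swap places from run to run.
- tub: Fixed open grey plastic tub for odd gears, 190 x 190 outside, 35 high, walls 4 thick, floor 4 thick (gears lie at z 4). Origin: centre of its underside, z up.
- cheese: Bystander: loose white cheese wheel, 100 in diameter and 32 high. Origin: centre of the underside.
- tin: Bystander: loose metal tin, 56 in diameter and 60 high. Origin: centre of the underside.
- brush: Bystander: loose hand brush lying on the table. Origin: underside of the brush.

How it is judged:
By the outcome, as a careful person would: the job done as asked, in the order asked, and still so for the second after the job is handed in, with the robot touching nothing.
It also fails if it takes over 72 s, if anything falls off the work surface, if the arm or the gripper's body presses on something with over 40 N, if the wrist force passes 120 N, or if a joint passes its speed limit or range.

## Working session

There is one attempt and no reset: what is moved stays moved. The work goes in short steps, Python scripts to look and compute and a shell command to move; the robot and the scene stay as the last step left them, time stands still between calls to the robot, and variables do not carry over. Pictures are saved under pics/ and viewed, and the job is handed in when it is done.

```bash
ls -la; mkdir -p pics; python3 - <<'E'
from plant import r, viewer
import cv2
s=r.get_state(); print({k:s[k] for k in ['clock','tool_pos','eef_rot','contact_force','opening']}, r.tcp_to_tips)
for n in ['scene','side','wrist']:
    im=viewer.snapshot(n); cv2.imwrite(f'pics/{n}0.png',im[:,:,::-1])
    p=viewer.camera_params(n); print(n,p)
E
```

```text
total 12
drwxr-xr-x  3 agent agent 4096 Dec  7 15:33 .
drwxr-xr-x 23 root  root  4096 Dec  7 15:33 ..
drwxr-xr-x  2 agent agent 4096 Dec  7 15:33 pics
{'clock': 0.0, 'tool_pos': array([ 0.20390042, -0.59008235,  0.21970414]), 'eef_rot': array([ 9.86177683e-01,  1.65688562e-01, -2.23372503e-04, -9.10186610e-04]), 'contact_force': array([ 0.47401325, -1.04693066,  0.76901979]), 'opening': 1.0019451635911605} 0.014
scene {'intrinsics': array([[528.80073694,   0.        , 319.51676726],
       [  0.        , 528.80073694, 235.44147273],
       [  0.        ,   0.        ,   1.        ]]), 'world_to_cam': array([[-0.87251964,  0.48848316,  0.00967883,  0.54287705],
       [-0.3861643 , -0.70162486,  0.59883194,  0.1992739 ],
       [ 0.29931022,  0.51875501,  0.80081623, -1.13699674],
       [ 0.        ,  0.        ,  0.        ,  1.        ]])}
side {'intrinsics': array([[580.31507003,   0.        , 314.35344736],
       [  0.        , 580.31507003, 245.17043508],
       [  0.        ,   0.        ,   1.        ]]), 'world_to_cam': array([[-0.86731249, -0.49763064, -0.01152343,  0.54947577],
       [ 0.30553129, -0.5504964 ,  0.77691978, -0.23209171],
       [-0.39296269,  0.67031146,  0.62949413, -0.90260316],
       [ 0.        ,  0.        ,  0.        ,  1.        ]])}
wrist {'intrinsics': array([[344.93402607,   0.        , 322.71729727],
       [  0.        , 344.93402607, 242.58808126],
       [  0.        ,   0.        ,   1.        ]]), 'world_to_cam': array([[ 0.32717354, -0.94496248, -0.0018401 , -0.62582254],
       [ 0.89618943,  0.31090324, -0.31651807,  0.04309237],
       [ 0.29966979,  0.10190726,  0.9485847 , -0.39187198],
       [ 0.        ,  0.        ,  0.        ,  1.        ]])}
```

View pics/scene0.png

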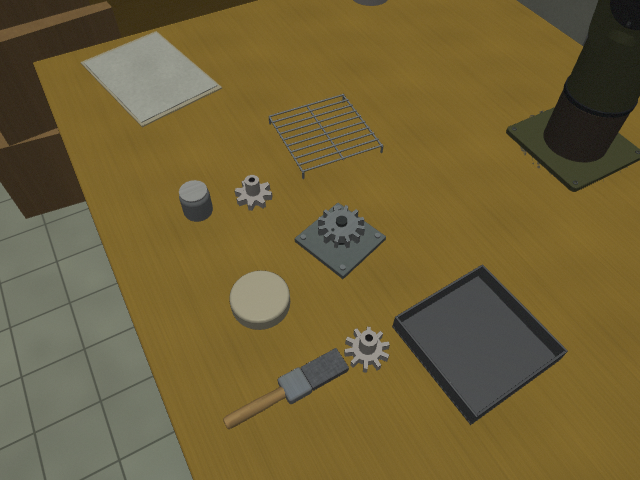

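View pics/side0.png

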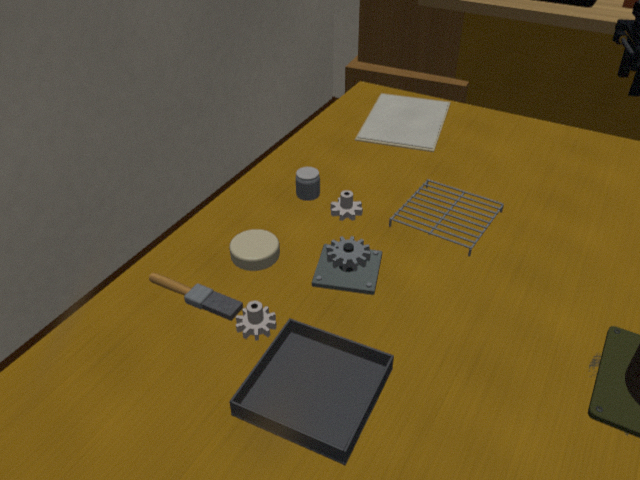

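View pics/wrist0.png

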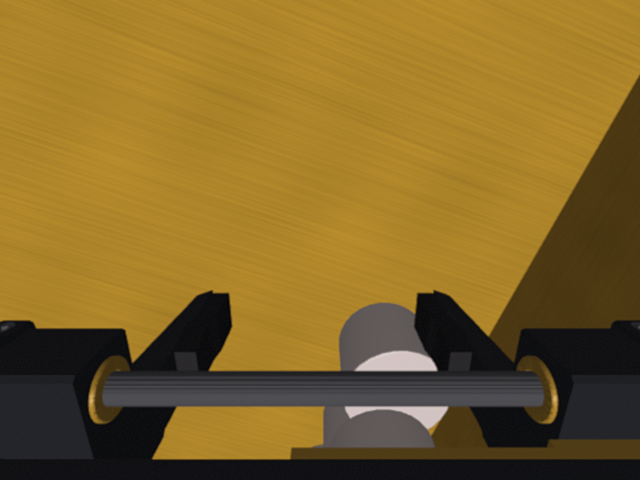

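```bash
cat > h.py <<'E'
import numpy as np, cv2
from plant import r, viewer
from scipy.optimize import minimize
def proj(p,P):
    P=np.atleast_2d(P); c=P@p['world_to_cam'][:3,:3].T+p['world_to_cam'][:3,3]
    K=p['intrinsics']; return np.c_[K[0,0]*c[:,0]/-c[:,2]+K[0,2], K[1,1]*-c[:,1]/-c[:,2]+K[1,2]]
def unproj(p,uv,z):
    K=p['intrinsics'];W=p['world_to_cam'];R=W[:3,:3];t=W[:3,3]
    d=np.array([(uv[0]-K[0,2])/K[0,0],-(uv[1]-K[1,2])/K[1,1],-1.]); o=-R.T@t; d=R.T@d
    return o+d*(z-o[2])/d[2]
def gearxy(n,phi,rt,rr,wt,wr):
    pts=[]
    for k in range(n):
        a=phi+2*np.pi*k/n; c,s=np.cos(a),np.sin(a)
        r0=np.sqrt(rr**2-(wr/2)**2)
        for x,y in [(r0,-wr/2),(rt,-wt/2),(rt,wt/2),(r0,wr/2)]: pts.append((c*x-s*y,s*x+c*y))
        b=a+np.pi/n; pts.append((rr*np.cos(b),rr*np.sin(b)))
    return np.array(pts)
def circ(rad,m=40):
    t=np.linspace(0,2*np.pi,m,endpoint=False); return rad*np.c_[np.cos(t),np.sin(t)]
G={10:(10,.036,.022,.0064,.0076),8:(8,.036,.022,.0075,.0145),12:(12,.042,.028,.0064,.0076)}
def prism(p,im,xy,z0,z1,S):
    n=len(xy); fill=lambda q: cv2.fillPoly(im,[np.round(q*S*16+ (S-1)*8).astype(np.int32)],255,shift=4)
    a=proj(p,np.c_[xy,np.full(n,z0)]);b=proj(p,np.c_[xy,np.full(n,z1)])
    fill(a);fill(b)
    for i in range(n):
        j=(i+1)%n; fill(cv2.convexHull(np.float32([a[i],a[j],b[j],b[i]]))[:,0])
def render(p,parts,S=1):
    im=np.zeros((480*S,640*S),np.uint8)
    for xy,z0,z1 in parts: prism(p,im,xy,z0,z1,S)
    if S>1: im=cv2.resize(im,(640,480),interpolation=cv2.INTER_AREA)
    return im/255.
def gparts(n,x,y,phi,z=0.):
    N,rt,rr,wt,wr=G[n]; o=np.array([x,y])
    return [(gearxy(N,phi,rt,rr,wt,wr)+o,z,z+.016),(circ(.014)+o,z+.016,z+.048)]
def iou(a,b): return np.minimum(a,b).sum()/np.maximum(a,b).sum()
E
cat > m1.py <<'E'
from h import *
import pickle
D={}
for n in ['scene','side']:
    im=viewer.snapshot(n); p=viewer.camera_params(n); D[n]=dict(p=p,im=im)
    for o in ['gear_ten','gear_eight','tester','rack','tub','cheese','tin','brush','master']:
        L=viewer.outline_of(n,o); D[n][o]=L
        for d in L[:3]:
            m=d['pixels']; v,u=np.nonzero(m); c=(u.mean(),v.mean())
            print(n,o,round(d['p'],2),d['bbox'],m.sum(),np.round(c),np.round(unproj(p,c,0.01),3))
pickle.dump(D,open('D.pkl','wb'))
print(r.get_state()['clock'])
E
python3 m1.py
```

```text
scene gear_ten 0.7 [346.5, 328.0, 44.8, 44.9] 1291 [367. 349.] [0.644 0.193 0.01 ]
scene gear_eight 0.94 [233.7, 177.1, 38.6, 33.7] 881 [253. 192.] [ 0.663 -0.192  0.01 ]
scene gear_eight 0.62 [266.1, 95.6, 118.0, 84.8] 2403 [323. 131.] [ 0.456 -0.279  0.01 ]
scene tester 0.59 [296.3, 202.1, 88.2, 77.3] 3602 [340. 239.] [ 0.573 -0.012  0.01 ]
scene tester 0.44 [316.7, 206.1, 45.8, 44.6] 1357 [341. 226.] [ 0.556 -0.038  0.01 ]
scene rack 0.61 [228.5, 271.2, 61.4, 60.7] 2867 [259. 300.] [0.755 0.03  0.01 ]
scene tub 0.85 [393.3, 266.1, 177.0, 160.6] 14902 [477. 342.] [0.484 0.269 0.01 ]
scene cheese 0.59 [230.3, 268.3, 61.2, 63.7] 2816 [260. 300.] [0.755 0.031 0.01 ]
scene tin 0.65 [178.6, 178.7, 36.4, 43.3] 1110 [195. 201.] [ 0.77  -0.226  0.01 ]
scene brush 0.84 [220.7, 347.2, 128.3, 81.0] 2837 [293. 386.] [0.774 0.19  0.01 ]
scene master 0.82 [292.3, 202.8, 94.7, 74.7] 3737 [340. 239.] [ 0.573 -0.012  0.01 ]
side gear_ten 0.72 [238.7, 303.2, 41.6, 36.5] 1134 [256. 321.] [0.643 0.192 0.01 ]
side gear_eight 0.57 [330.2, 187.5, 31.6, 36.0] 646 [346. 207.] [ 0.664 -0.194  0.01 ]
side tester 0.98 [314.8, 235.9, 64.8, 61.8] 2964 [348. 267.] [ 0.567 -0.015  0.01 ]
side rack 0.86 [388.5, 184.2, 117.3, 65.2] 413 [447. 211.] [ 0.464 -0.286  0.01 ]
side tub 0.61 [230.4, 320.3, 165.8, 146.1] 14410 [314. 390.] [0.481 0.268 0.01 ]
side cheese 0.92 [233.9, 232.5, 47.1, 37.7] 1665 [255. 250.] [0.756 0.029 0.01 ]
side tin 0.73 [295.0, 165.3, 24.0, 36.2] 738 [307. 184.] [ 0.786 -0.234  0.01 ]
side brush 0.66 [147.9, 271.5, 99.0, 49.0] 1604 [201. 297.] [0.764 0.191 0.01 ]
side master 0.64 [314.3, 234.4, 66.2, 59.6] 3031 [348. 267.] [ 0.567 -0.016  0.01 ]
1.15
```

```bash
cat > m2.py <<'E'
from h import *
import pickle
D=pickle.load(open('D.pkl','rb'))
def fit(parts,masks,x0s,scale):
    best=None
    def f(x): return -sum(iou(render(D[c]['p'],parts(x),3),m) for c,m in masks.items())
    for x0 in x0s:
        x0=np.array(x0,float)
        sim=np.vstack([x0]+[x0+np.eye(len(x0))[i]*scale[i] for i in range(len(x0))])
        q=minimize(f,x0,method='Nelder-Mead',options=dict(initial_simplex=sim,maxfev=150,xatol=1e-4,fatol=1e-4))
        if best is None or q.fun<best.fun: best=q
    return best
def seg(c,o,idx=0): return D[c][o][idx]['pixels'].astype(float)
if __name__=='__main__':
    for o,x,y in [('gear_ten',.643,.192),('gear_eight',.662,-.193)]:
        M={c:seg(c,o) for c in ['scene','side']}
        for n in (10,8):
            q=fit(lambda v:gparts(n,*v),M,[(x,y,k*2*np.pi/n/4) for k in range(4)],(.004,.004,.1))
            print(o,n,np.round(q.x,4),q.fun)
    M={c:seg(c,'cheese') for c in D}
    q=fit(lambda v:[(circ(.05)+v,0,.032)],M,[(.755,.03)],(.004,.004)); print('cheese',q.x,q.fun)
    M={c:seg(c,'tin') for c in D}
    q=fit(lambda v:[(circ(.028)+v,0,.06)],M,[(.77,-.226)],(.004,.004)); print('tin',q.x,q.fun)
    sq=lambda v,h:np.array([[np.cos(v[2]),-np.sin(v[2])],[np.sin(v[2]),np.cos(v[2])]])
    S=np.array([[1,1],[-1,1],[-1,-1],[1,-1]])
    M={c:seg(c,'tub') for c in D}
    q=fit(lambda v:[(S*.095@sq(v,0).T+v[:2],0,.035)],M,[(.484,.269,a) for a in (0,.4,.8,1.2)],(.004,.004,.1)); print('tub',q.x,q.fun)
    M={c:seg(c,'tester') for c in D}
    q=fit(lambda v:[(S*.06@sq(v,0).T+v[:2],0,.012),(circ(.010)+v[:2],0,.062),(gearxy(12,v[3],*G[12][1:])+v[:2],.034,.054)],M,[(.573,-.012,a,b) for a in (0,.4,.8,1.2) for b in (0,.13,.26,.39)],(.004,.004,.1,.06)); print('tester',q.x,q.fun)
    # rack
E
time python3 m2.py
python3 - <<'E'
import cv2
im=cv2.imread('pics/scene0.png')
a=cv2.resize(im[85:185,255:400],None,fx=5,fy=5,interpolation=cv2.INTER_CUBIC); cv2.imwrite('pics/rack.png',a)
a=cv2.resize(im[195:285,290:390],None,fx=6,fy=6,interpolation=cv2.INTER_CUBIC); cv2.imwrite('pics/tester.png',a)
E
```

```text
gear_ten 10 [0.6428 0.192  0.3005] -1.80990665433861
gear_ten 8 [ 0.6423  0.1927 -0.0386] -1.6343649071829145
gear_eight 10 [ 0.6634 -0.1911 -0.1131] -1.708805940101675
gear_eight 8 [ 0.6629 -0.191   0.1637] -1.8612372936264072
cheese [0.75448927 0.03094992] -1.8043894638982487
tin [ 0.77203943 -0.20961673] -1.8235968039853239
tub [0.48292599 0.26443089 1.63477822] -1.9577722869974892
tester [ 0.56825345 -0.01746941  0.3148158   0.31349067] -1.8810251688070156
real	1m34.198s
user	1m44.514s
sys	0m36.382s
```

View pics/rack.png

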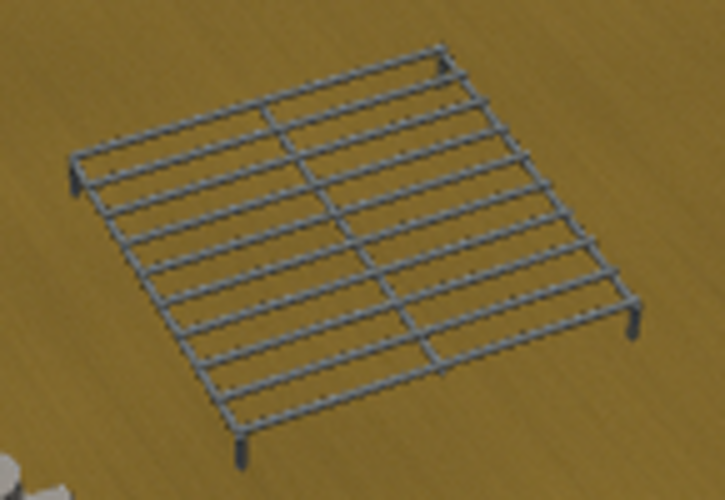

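View pics/tester.png

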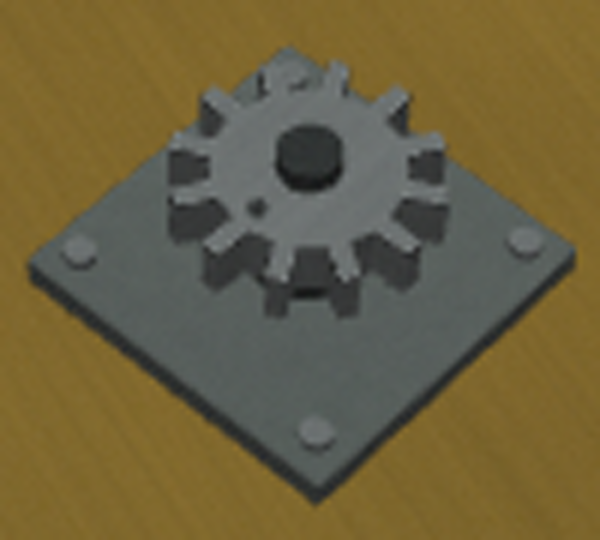

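```bash
cat >> h.py <<'E'
from scipy.spatial.transform import Rotation as Ro
def st():
    s=r.get_state(); R=Ro.from_quat(s['eef_rot']).as_matrix(); return s,R
def show():
    s,R=st(); print('t',round(s['clock'],2),'pos',np.round(s['tool_pos'],4),'jaw deg',round(np.degrees(np.arctan2(R[1,1],R[0,1])),2),'tilt',np.round(R[:2,2],3),'F',np.round(s['contact_force'],2),'M',np.round(s['moment'],2),'op',round(s['opening'],3),'q7',round(s['q'][6],2),'q',np.round(s['q'],2))
def rel(t):
    s,R=st(); d=R.T@(np.array(t)-s['tool_pos'])*100; print('cm',np.round(d,2)); return d
E
python3 - <<'E'
from h import *
p=viewer.camera_params('scene')
cs=np.array([(442,47),(637,303),(237,432),(72,157)])/5+[255,85]
W=np.array([unproj(p,c,.024) for c in cs]); print(np.round(W,3),W.mean(0),[np.linalg.norm(W[i]-W[i-1]) for i in range(4)])
print('brush tip corners',[np.round(unproj(p,c,.02),3) for c in [(335,350),(348,367),(285,380),(300,400)]])
show(); rel((.643,.192,.2))
im=cv2.imread('pics/scene0.png'); S=6
big=cv2.resize(im[195:285,290:390],None,fx=S,fy=S,interpolation=cv2.INTER_CUBIC)
q=proj(p,np.c_[gearxy(12,.3135,*G[12][1:])+[.5683,-.0175],np.full(60,.054)])
cv2.polylines(big,[np.round((q-[290,195]+.5)*S).astype(np.int32)],True,(0,0,255),1)
cv2.imwrite('pics/tov.png',big)
E
```

```text
[[ 0.366 -0.349  0.024]
 [ 0.379 -0.169  0.024]
 [ 0.559 -0.183  0.024]
 [ 0.544 -0.362  0.024]] [ 0.46189661 -0.2656025   0.024     ] [np.float64(0.1789924612295268), np.float64(0.18074502696567604), np.float64(0.17989896428037688), np.float64(0.17869946313623047)]
brush tip corners [array([0.692, 0.174, 0.02 ]), array([0.689, 0.208, 0.02 ]), array([0.782, 0.18 , 0.02 ]), array([0.777, 0.217, 0.02 ])]
t 1.15 pos [ 0.2042 -0.5907  0.2205] jaw deg -70.93 tilt [-0. -0.] F [ 0.39  0.68 -0.22] M [ 0.01 -0.04 -0.06] op 1.0 q7 -0.22 q [ 1.27  0.69 -0.19  1.57  0.16  0.9  -0.22]
cm [ 67.05 -59.64   2.05]
```

View pics/tov.png

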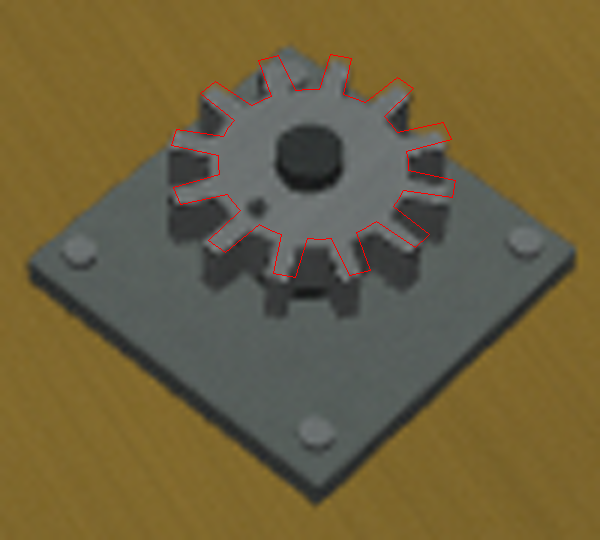

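```bash
python3 -m inch '[[0,[67,-59.6,3],0],[0,[67,-59.6,3],0],[0,[67,-59.6,3],0],[0,[67,-59.6,3],0],[0,[67,-59.6,3],0],[0,[67,-59.6,3],0],[0,[67,-59.6,3],0],[0,[67,-59.6,3],0],[0,[67,-59.6,3],0],[0,[67,-59.6,3],0],[0,[67,-59.6,3],0],[0,[67,-59.6,3],0],[0,[67,-59.6,3],0],[0,[67,-59.6,3],0],[0,[67,-59.6,3],0],[0,[67,-59.6,3],0],[0,[67,-59.6,3],0],[0,[67,-59.6,3],0],[0,[67,-59.6,3],0],[0,[67,-59.6,3],0]]' 30; python3 -c "
from h import *
show(); rel((.643,.192,.2))
cv2.imwrite('pics/w1.png',viewer.snapshot('wrist')[:,:,::-1])"
```

```text
clock: 3.15
tool_pos: [0.6424, 0.1929, 0.1899]
eef_rot: [0.986, 0.167, -0.0, -0.0]
contact_force: [-0.2, 0.1, -0.5]
opening: 0.999
t 3.15 pos [0.6424 0.1929 0.1899] jaw deg -70.79 tilt [-0.001 -0.   ] F [-0.21  0.13 -0.51] M [-0.05  0.04 -0.06] op 0.999 q7 -1.64 q [-0.33  0.78 -0.06  1.45  0.06  0.91 -1.64]
cm [ 0.02  0.1  -1.01]
```

View pics/w1.png

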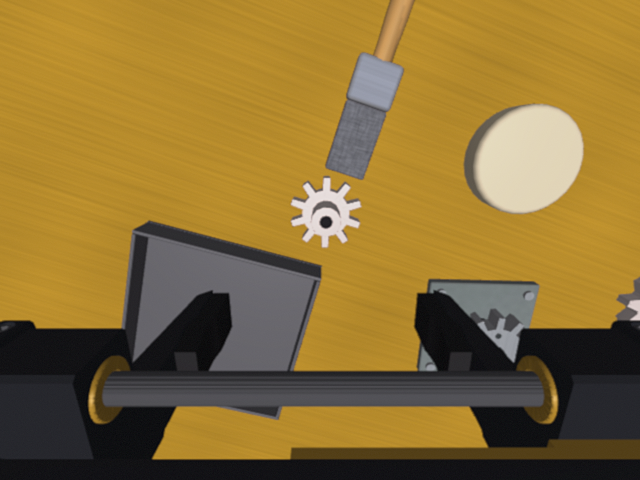

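```bash
cat > m3.py <<'E'
from h import *
def white(im,thr=120):
    hsv=cv2.cvtColor(im,cv2.COLOR_RGB2HSV); return (hsv[...,1]<60)&(hsv[...,2]>thr)
def fitc(p,mask,parts,x0s,scale,S=3):
    best=None
    f=lambda x:-iou(render(p,parts(x),S),mask)
    for x0 in x0s:
        x0=np.array(x0,float); sim=np.vstack([x0]+[x0+np.eye(len(x0))[i]*scale[i] for i in range(len(x0))])
        q=minimize(f,x0,method='Nelder-Mead',options=dict(initial_simplex=sim,maxfev=120,xatol=1e-4,fatol=1e-4))
        if best is None or q.fun<best.fun: best=q
    return best
def overlay(p,im,parts,box,S,fn):
    u0,v0,w,h=box; big=cv2.resize(im[v0:v0+h,u0:u0+w,::-1],None,fx=S,fy=S,interpolation=cv2.INTER_CUBIC)
    for xy,z0,z1 in parts:
        for z in (z0,z1):
            q=proj(p,np.c_[xy,np.full(len(xy),z)]); cv2.polylines(big,[np.round((q-[u0,v0]+.5)*S).astype(np.int32)],True,(0,0,255),1)
    cv2.imwrite(fn,big)
E
python3 - <<'E'
from m3 import *
p=viewer.camera_params('wrist'); im=viewer.snapshot('wrist')
L=viewer.outline_of('wrist','gear_ten')
for d in L: print(d['p'],d['bbox'],d['pixels'].sum())
print('cam pos',-p['world_to_cam'][:3,:3].T@p['world_to_cam'][:3,3])
m=np.zeros((480,640));m[165:255,280:370]=L[0]['pixels'][165:255,280:370]
q=fitc(p,m,lambda v:gparts(10,*v),[(.643,.192,.3)],(.003,.003,.1)); print(q.x,q.fun)
overlay(p,im,gparts(10,*q.x),(270,160,110,100),5,'pics/ov1.png'); show()
rel((q.x[0],q.x[1],.034))
E
```

```text
0.71 [288.7, 174.2, 68.8, 69.4] 2705
cam pos [0.72199505 0.21647596 0.35431517]
[0.64543902 0.18951998 0.30204072] -0.9112756082595169
t 3.3 pos [0.6425 0.1891 0.1906] jaw deg -71.07 tilt [-0.    -0.002] F [-0.22 -0.09 -0.06] M [-0.05  0.    0.03] op 0.998 q7 -1.64 q [-0.32  0.78 -0.06  1.45  0.06  0.91 -1.64]
cm [ 0.3   0.04 15.66]
```

View pics/ov1.png

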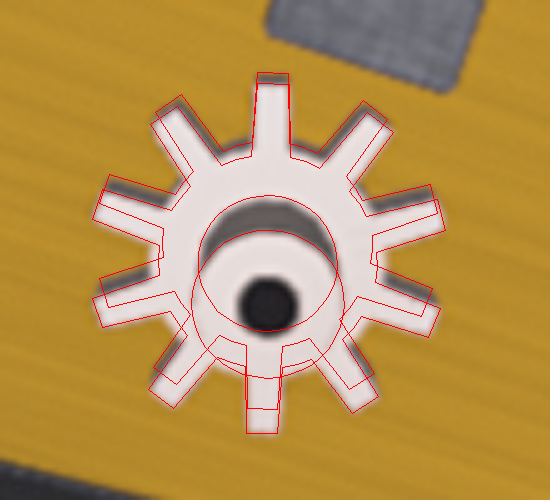

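```bash
python3 - <<'E'
from m3 import *
A=[];X=[]
for k in range(4):
    p=viewer.camera_params('wrist'); s,R=st(); A.append(s['tool_pos']); im=viewer.snapshot('wrist')
    m=np.zeros((480,640));m[165:255,280:370]=white(im)[165:255,280:370]
    if k==0: 
        q0=fitc(p,m,lambda v:gparts(10,*v),[(.645,.1895,.302)],(.003,.003,.1)); print(q0.fun)
    print(np.round(s['tool_pos'],4),np.round(unproj(p,(326,215),.016),4), np.round(-p['world_to_cam'][:3,:3].T@p['world_to_cam'][:3,3],4))
E
```

```text
-0.7883712512376105
[0.6425 0.1891 0.1906] [0.6438 0.1841 0.016 ] [0.7221 0.2149 0.3548]
[0.6426 0.1892 0.1907] [0.6439 0.1842 0.016 ] [0.7222 0.2149 0.355 ]
[0.6427 0.1895 0.1908] [0.644  0.1845 0.016 ] [0.7222 0.2151 0.3551]
[0.6427 0.1898 0.1909] [0.6441 0.1849 0.016 ] [0.7222 0.2154 0.3551]
```

```bash
cat > wfit.py <<'E'
from m3 import *
import sys
def wfit(name,n,x0,z=0.):
    p=viewer.camera_params('wrist'); im=viewer.snapshot('wrist'); L=viewer.outline_of('wrist',name)
    m=L[0]['pixels'].astype(float); q=fitc(p,m,lambda v:gparts(n,*v,z),[x0],(.003,.003,.1)); print(name,L[0]['p'],L[0]['bbox'],np.round(q.x,4),q.fun); return p,im,q.x
E
python3 - <<'E'
from wfit import *
p,im,x=wfit('gear_ten',10,(.645,.1895,.302)); show(); rel((x[0],x[1],.034))
E
```

```text
gear_ten 0.64 [290.1, 174.0, 67.7, 71.1] [0.6452 0.1896 0.303 ] -0.9044256493639582
t 3.6 pos [0.6427 0.1908 0.1908] jaw deg -70.98 tilt [ 0. -0.] F [ 0.74 -0.7  -0.02] M [-0.04 -0.01  0.  ] op 1.001 q7 -1.64 q [-0.32  0.78 -0.06  1.45  0.06  0.91 -1.64]
cm [ 0.19  0.19 15.68]
```

```bash
python3 -m inch '[[0,[0.15,0.1,4],0],[0,[0.15,0.1,8],0],[0,[0.15,0.1,11],0],[0,[0.15,0.1,13.5],0],[0,[0.15,0.1,15],0],[0,[0.15,0.1,15.6],0],[0,[0.15,0.1,15.6],0],[0.4,[0.15,0.1,15.6],0],[1,[0.15,0.1,15.6],0],[1,[0.15,0.1,15.6],0],[1,[0.15,0.1,15.6],0],[1,[0.15,0.1,15.6],0],[1,[0.15,0.1,15.6],0],[1,[0.15,0.1,15.6],0]]' 40; python3 -c "
from h import *
show()"
```

```text
clock: 5.0
tool_pos: [0.6445, 0.191, 0.0345]
eef_rot: [0.986, 0.166, 0.0, 0.0]
contact_force: [0.5, 0.3, -0.1]
opening: 0.392
t 5.0 pos [0.6445 0.191  0.0345] jaw deg -70.93 tilt [ 0. -0.] F [ 0.52  0.3  -0.1 ] M [0.02 0.02 0.03] op 0.392 q7 -1.66 q [-0.33  0.98 -0.06  1.53  0.08  0.63 -1.66]
```

```bash
python3 -m inch '[[1,[0,0,0],0],[1,[0,0,0],0],[1,[0,0,0],0],[1,[0,0,0],0],[1,[0,0,-1],0],[1,[0,0,-3],0],[1,[0,0,-6],0],[1,[0,0,-8],0],[1,[0,0,-8],0],[1,[0,0,-8],0]]'; python3 - <<'E'
from h import *
show()
for n in ['wrist','scene']: cv2.imwrite(f'pics/{n}2.png',viewer.snapshot(n)[:,:,::-1])
E
```

```text
clock: 6.0
tool_pos: [0.6446, 0.191, 0.115]
eef_rot: [0.986, 0.166, 0.0, -0.0]
contact_force: [-0.7, 0.7, 0.1]
opening: 0.003
t 6.0 pos [0.6446 0.191  0.115 ] jaw deg -70.93 tilt [0.001 0.   ] F [-0.71  0.67  0.13] M [0.02 0.04 0.  ] op 0.003 q7 -1.65 q [-0.33  0.87 -0.06  1.5   0.07  0.77 -1.65]
```

View pics/wrist2.png

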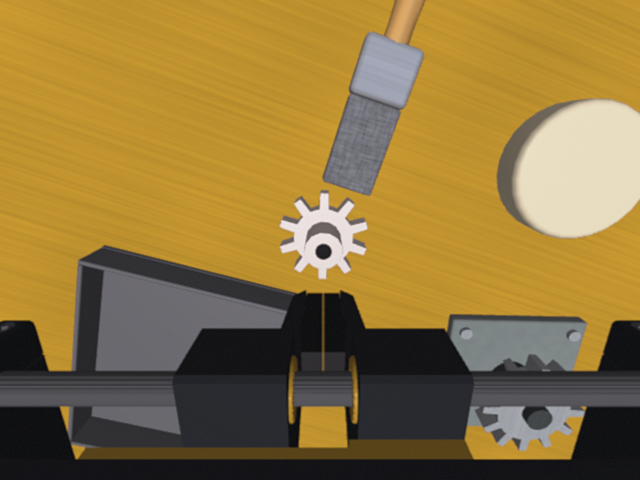

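View pics/scene2.png

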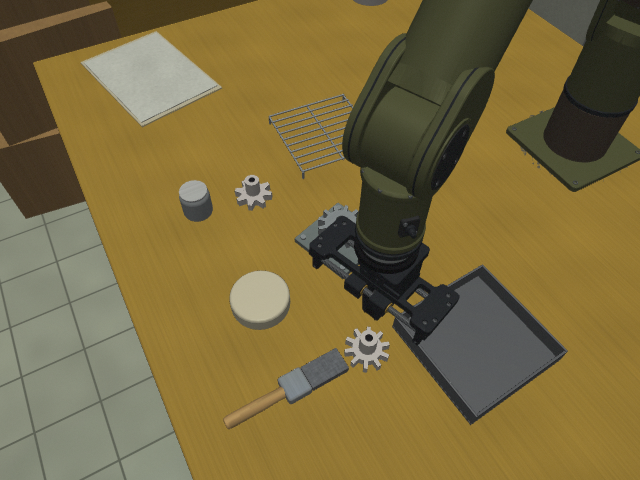

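```bash
python3 - <<'E'
from h import *
s,R=st()
for n in ['wrist','scene','side']:
    p=viewer.camera_params(n); print(n,[np.round(proj(p,s['tool_pos']+R@np.array([0,0,d])),1)[0] for d in (.014,0,-.05)], proj(p,(.645,.19,.048)))
print(Ro.from_quat(s['eef_rot']).as_matrix().round(3))
from scipy.spatial.transform import Rotation
p=viewer.camera_params('wrist');W=p['world_to_cam']
print('cam in tool', R.T@(-W[:3,:3].T@W[:3,3]-s['tool_pos']), 'R', (W[:3,:3]@R).round(3))
cv2.imwrite('pics/side2.png',viewer.snapshot('side')[:,:,::-1])
E
```

```text
wrist [array([319.7, 282.8]), array([319.4, 294.1]), array([318.2, 352.7])] [[321.94907998 250.08004461]]
scene [array([371.7, 320.7]), array([372.5, 316.1]), array([375.8, 298.5])] [[367.60277978 336.60068204]]
side [array([251.4, 283.1]), array([250.7, 276.9]), array([248.1, 253.6])] [[253.30275301 304.64171564]]
[[ 0.945  0.327 -0.002]
 [ 0.327 -0.945 -0.001]
 [-0.002  0.    -1.   ]]
cam in tool [ 0.08349806  0.00176197 -0.16430937] R [[ 0.     1.     0.   ]
 [ 0.949 -0.001  0.316]
 [ 0.316  0.    -0.949]]
```

View pics/side2.png

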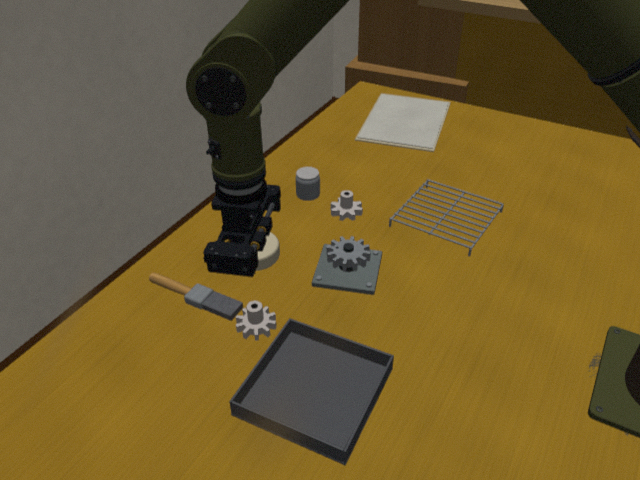

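```bash
python3 - <<'E'
from h import *
s,R=st()
out=[]
for n,(u,v) in [('scene',(310,240)),('side',(195,200))]:
    p=viewer.camera_params(n); im=cv2.imread(f'pics/{n}2.png'); S=6
    b=cv2.resize(im[v:v+90,u:u+120],None,fx=S,fy=S,interpolation=cv2.INTER_CUBIC)
    b=np.clip(b.astype(float)*2,0,255).astype(np.uint8)
    for d,c in [(.014,(0,0,255)),(-.016,(0,255,0)),(-.05,(255,0,0))]:
        q=proj(p,s['tool_pos']+R@np.array([0,0,d]))[0]; cv2.circle(b,tuple(np.int32((q-[u,v]+.5)*S)),4,c,-1)
    cv2.imwrite(f'pics/{n}2z.png',b)
E
```

```text
(no output)
```

View pics/scene2z.png

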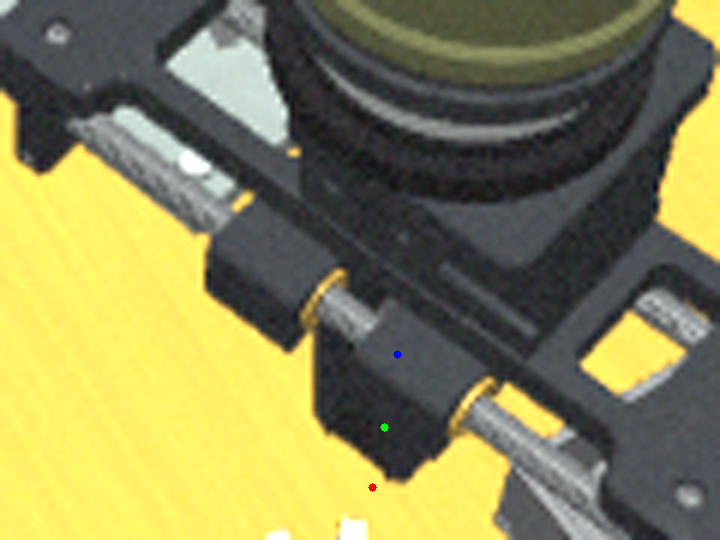

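View pics/side2z.png

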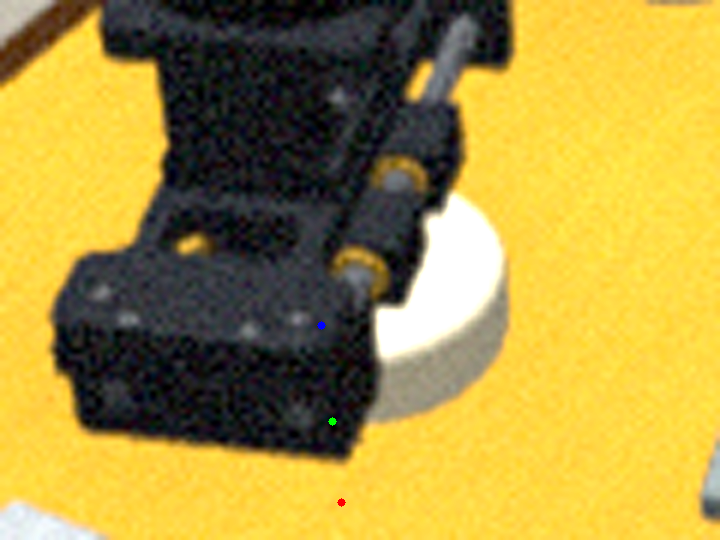

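```bash
python3 -m inch '[[0,[0.05,0,0],0],[0,[0.05,0,0],0],[0,[0.05,0,0],0],[0,[0.05,0,0],0],[0,[0.05,0,0],0],[0,[0.05,0,2],0],[0,[0.05,0,5],0],[0,[0.05,0,7],0],[0,[0.05,0,8.5],0],[0,[0.05,0,9.5],0],[0,[0.05,0,9.8],0],[0,[0.05,0,9.8],0],[0,[0.05,0,9.8],0]]'; python3 - <<'E'
from h import *
show()
for n in ['wrist','scene','side']: cv2.imwrite(f'pics/{n}3.png',viewer.snapshot(n)[:,:,::-1])
im=cv2.imread('pics/scene3.png');cv2.imwrite('pics/scene3z.png',np.clip(1.8*cv2.resize(im[280:390,310:440].astype(np.float32),None,fx=5,fy=5),0,255))
E
```

```text
clock: 7.45
tool_pos: [0.6458, 0.1914, 0.0175]
eef_rot: [0.986, 0.166, 0.001, -0.0]
contact_force: [-0.8, -0.6, 0.0]
opening: 0.999
t 7.45 pos [0.6458 0.1914 0.0175] jaw deg -70.93 tilt [0.002 0.001] F [-0.78 -0.56  0.02] M [-0.02 -0.04  0.  ] op 0.999 q7 -1.66 q [-0.33  1.01 -0.05  1.53  0.08  0.6  -1.66][ WARN:0@2.320] global loadsave.cpp:1063 imwrite_ Unsupported depth image for selected encoder is fallbacked to CV_8U.
```

View pics/wrist3.png

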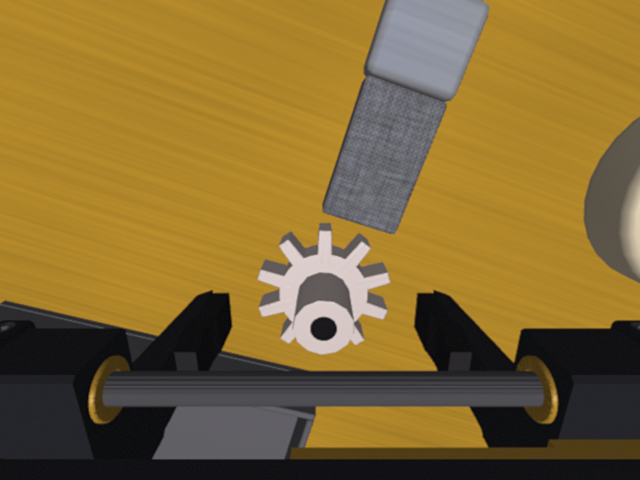

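View pics/scene3z.png

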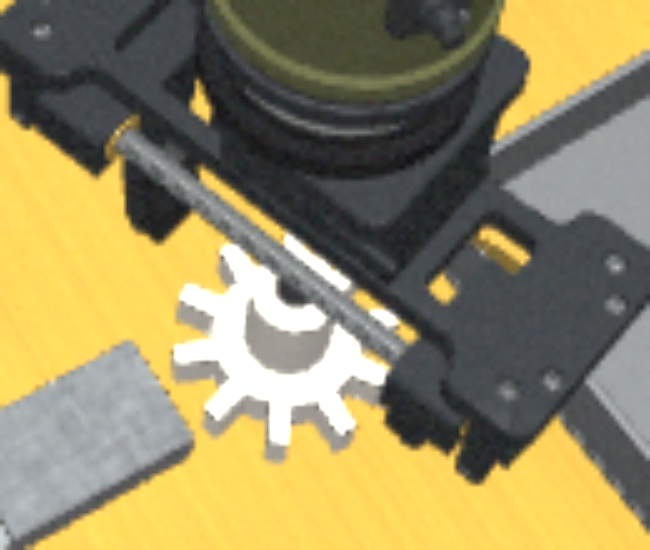

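View pics/side3.png

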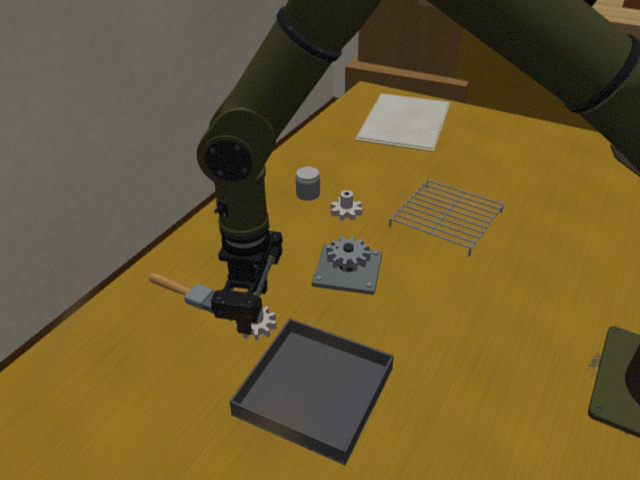

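```bash
python3 -m inch '[[0,[0,0,0.2],0],[0,[0,0,0.4],0],[0,[0,0,0.5],0],[0,[0,0,0.5],0]]'; python3 -m inch '[[0,[0,0,0.2],0],[0,[0,0,0.4],0],[0,[0,0,0.6],0],[0,[0,0,0.6],0]]'; python3 - <<'E'
from h import *
show()
for n in ['wrist','side']: cv2.imwrite(f'pics/{n}4.png',viewer.snapshot(n)[:,:,::-1])
im=cv2.imread('pics/side4.png');cv2.imwrite('pics/side4z.png',np.uint8(np.clip(1.8*cv2.resize(im[260:350,190:310].astype(np.float32),None,fx=5,fy=5),0,255)))
E
```

```text
clock: 8.0
tool_pos: [0.6447, 0.1911, 0.0112]
eef_rot: [0.986, 0.166, -0.0, 0.0]
contact_force: [-0.2, -0.1, -0.5]
opening: 1.003
clock: 8.4
tool_pos: [0.6447, 0.1911, 0.0051]
eef_rot: [0.986, 0.166, -0.0, 0.0]
contact_force: [-0.6, -0.5, -0.0]
opening: 1.002
t 8.4 pos [0.6447 0.1911 0.0051] jaw deg -70.93 tilt [-0.001 -0.   ] F [-0.64 -0.45 -0.04] M [-0.02 -0.   -0.06] op 1.002 q7 -1.66 q [-0.33  1.03 -0.05  1.53  0.08  0.58 -1.66]
```

View pics/side4z.png

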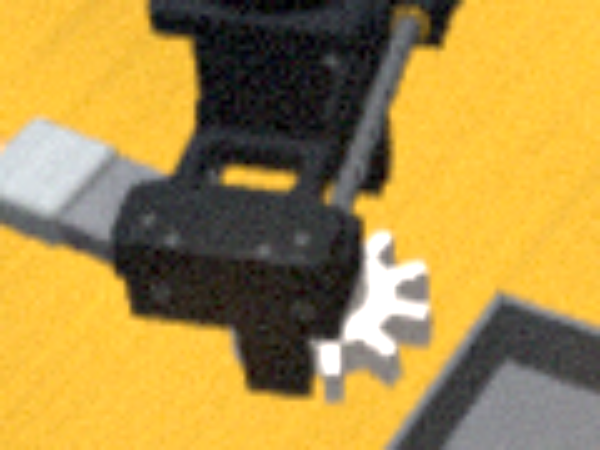

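View pics/wrist4.png

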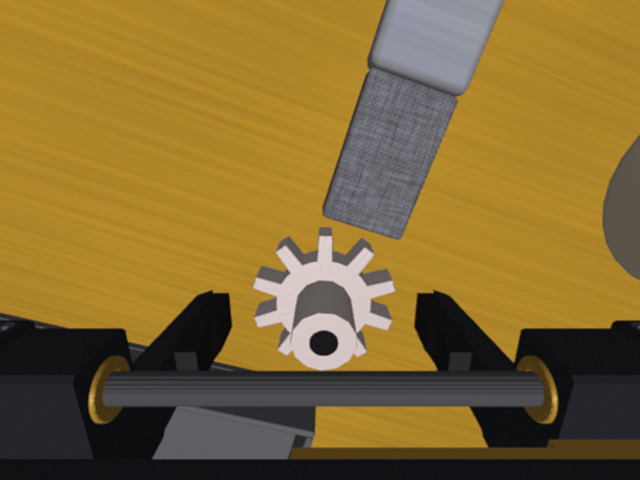

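```bash
python3 -m inch '[[1,[0,0,0],0],[1,[0,0,0],0],[1,[0,0,0],0],[1,[0,0,0],0],[1,[0,0,0],0],[1,[0,0,0],0],[1,[0,0,0],0],[1,[0,0,0],0],[1,[0,0,0],0],[1,[0,0,0],0]]' 40; python3 -c "
from h import *
show()"
```

```text
clock: 9.5
tool_pos: [0.645, 0.1911, 0.0055]
eef_rot: [0.986, 0.166, 0.0, 0.0]
contact_force: [-0.3, 0.1, 0.2]
opening: 0.306
t 9.5 pos [0.645  0.1911 0.0055] jaw deg -70.93 tilt [ 0. -0.] F [-0.32  0.09  0.22] M [ 0.04 -0.05 -0.  ] op 0.306 q7 -1.66 q [-0.33  1.03 -0.05  1.53  0.08  0.58 -1.66]
```

```bash
python3 -m inch '[[1,[0,0,-1],0],[1,[0,0,-3],0],[1,[0,0,-6],0],[1,[0,0,-9],0],[1,[0,0,-10],0],[1,[0,0,-10],0],[1,[0,0,-10],0]]'; python3 - <<'E'
from h import *
show()
for n in ['wrist','side']: cv2.imwrite(f'pics/{n}5.png',viewer.snapshot(n)[:,:,::-1])
im=cv2.imread('pics/side5.png');cv2.imwrite('pics/side5z.png',np.uint8(np.clip(1.8*cv2.resize(im[220:340,180:320].astype(np.float32),None,fx=5,fy=5),0,255)))
E
```

```text
clock: 10.2
tool_pos: [0.6441, 0.1909, 0.1045]
eef_rot: [0.986, 0.166, -0.001, 0.0]
contact_force: [-0.4, 0.6, -1.2]
opening: 0.308
t 10.2 pos [0.6441 0.1909 0.1045] jaw deg -70.92 tilt [-0.002 -0.001] F [-0.4   0.58 -1.18] M [-0.   -0.04 -0.03] op 0.308 q7 -1.65 q [-0.33  0.89 -0.06  1.51  0.07  0.75 -1.65]
```

View pics/side5z.png

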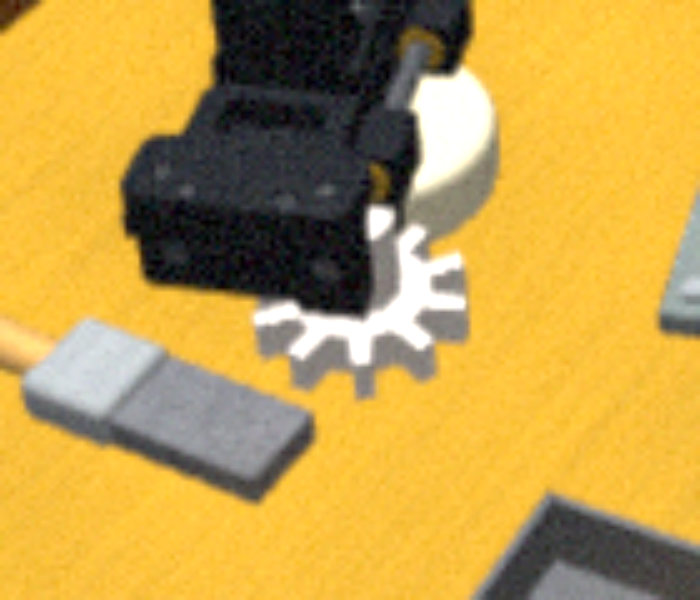

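View pics/wrist5.png

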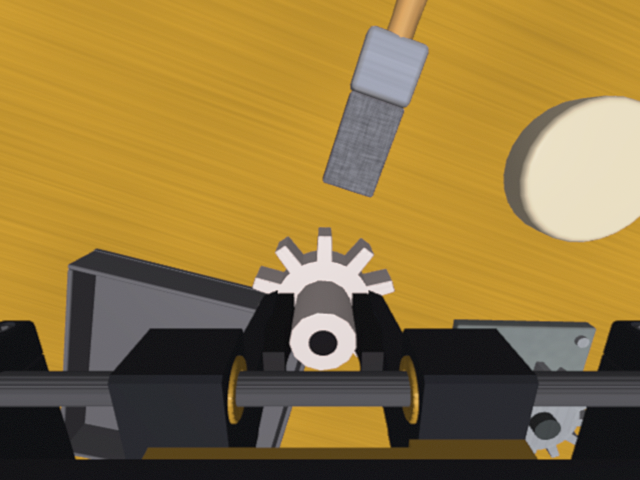

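```bash
python3 - <<'E'
from h import *
s,R=st(); p=viewer.camera_params('wrist')
b=unproj(p,(322.5,343),s['tool_pos'][2]-.0055+.048); print('gear in tool mm',(R.T@(b-s['tool_pos'])*1000).round(1))
rel((.458,-.023,.12))
E
```

```text
gear in tool mm [ -0.8   1.6 -42.5]
cm [-24.54  14.13  -1.55]
```

```bash
python3 -m inch '[[1,[-2,1.2,-0.8],2],[1,[-5,3,-1.5],5],[1,[-8.5,5,-1.5],8],[1,[-12,7,-1.5],11],[1,[-15.5,9,-1.5],14],[1,[-19,11,-1.5],14.4],[1,[-22,12.7,-1.5],14.4],[1,[-24,13.8,-1.5],14.4],[1,[-24.5,14.1,-1.5],14.4],[1,[-24.5,14.1,-1.5],14.4],[1,[-24.5,14.1,-1.5],14.4],[1,[-24.5,14.1,-1.5],14.4]]'; python3 - <<'E'
from h import *
import pickle
show()
p=viewer.camera_params('wrist');im=viewer.snapshot('wrist');cv2.imwrite('pics/wrist6.png',im[:,:,::-1]);pickle.dump((p,im,st()),open('w6.pkl','wb'))
for o in ['master','tester','gear_ten']:
    for d in viewer.outline_of('wrist',o): print(o,d['p'],d['bbox'],d['pixels'].sum())
E
```

```text
clock: 11.5
tool_pos: [0.4608, -0.0206, 0.1203]
eef_rot: [0.999, 0.042, 0.001, -0.0]
contact_force: [0.9, 0.2, -0.9]
opening: 0.306
t 11.5 pos [ 0.4608 -0.0206  0.1203] jaw deg -85.21 tilt [0.001 0.001] F [ 0.91  0.15 -0.92] M [-0.02 -0.    0.03] op 0.306 q7 -1.61 q [-0.03  0.66 -0.04  2.15  0.06  0.33 -1.61]
tester 0.76 [230.7, 0.0, 194.4, 190.5] 28410
gear_ten 0.57 [254.1, 226.9, 142.5, 140.6] 9767
gear_ten 0.2 [554.5, 0.0, 85.5, 28.4] 1264
```

View pics/wrist6.png

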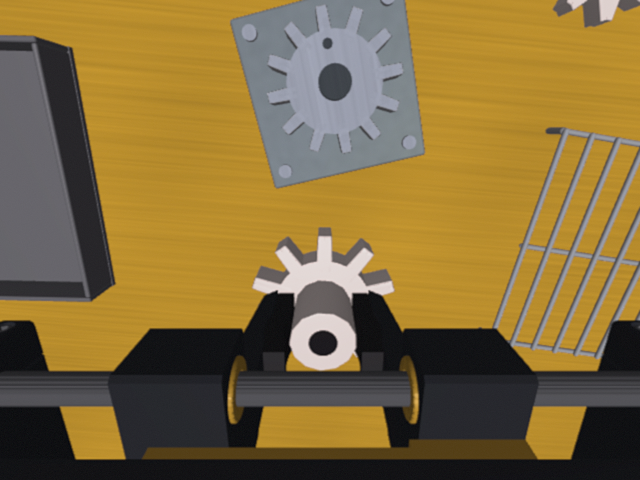

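```bash
python3 - <<'E'
from m3 import *
import pickle
p,im,(s,R)=pickle.load(open('w6.pkl','rb'))
g=cv2.cvtColor(im,cv2.COLOR_RGB2GRAY)
print('spindle',unproj(p,(335,82),.062), 'hub', (R.T@(unproj(p,(322.5,343),s['tool_pos'][2]+.0425)-s['tool_pos'])*1000).round(1))
_,m=cv2.threshold(g,0,255,0)
def f(v):
    xy=gearxy(12,v[2],*G[12][1:])+v[:2]; a=render(p,[(xy,.054,.0541)],3)
    ring=render(p,[(circ(.046)+v[:2],.054,.0541)],3)
    core=render(p,[(circ(.020)+v[:2],.054,.0541)],3)
    i=np.clip(a-core,0,1); o=np.clip(ring-a,0,1)
    return -( (g*i).sum()/i.sum()-(g*o).sum()/o.sum() )
c=unproj(p,(335,82),.062)
best=None
for ph in (.2,.3,.4,.5):
    x0=np.array([c[0],c[1],ph]); sim=np.vstack([x0,x0+[.003,0,0],x0+[0,.003,0],x0+[0,0,.06]])
    q=minimize(f,x0,method='Nelder-Mead',options=dict(initial_simplex=sim,maxfev=120)); print(q.x,q.fun)
    if best is None or q.fun<best.fun: best=q
x=best.x
overlay(p,im,[(gearxy(12,x[2],*G[12][1:])+x[:2],.054,.054)],(250,0,160,170),4,'pics/ov6.png')
# gear phase in hand
z0=s['tool_pos'][2]-.0055
gc=unproj(p,(322.5,343),z0+.048); tc=unproj(p,(325,230),z0+.016); print('tooth angle',np.arctan2(*(tc-gc)[1::-1]), np.linalg.norm((tc-gc)[:2]))
ta=np.arctan2(R[1,0],R[0,0]); print('tool x ang',ta)
overlay(p,im,[(gearxy(10,ta-.031,*G[10][1:])+gc[:2],z0,z0+.016)],(240,215,160,160),4,'pics/ov6b.png')
E
```

```text
spindle [ 0.57056696 -0.02003491  0.062     ] hub [ -0.1   1.2 -42.5]
[ 0.57126963 -0.01980479  0.28855442] -27.081145813510716
[ 0.57142439 -0.0198105   0.28744851] -27.172709213351453
[ 0.57144425 -0.01968279  0.29015942] -27.065602989469312
[ 0.56232837 -0.02143429  0.55507641] -15.200649329440267
tooth angle 0.055712004559929536 0.0391684157930115
tool x ang 0.08352610109083096
```

View pics/ov6.png

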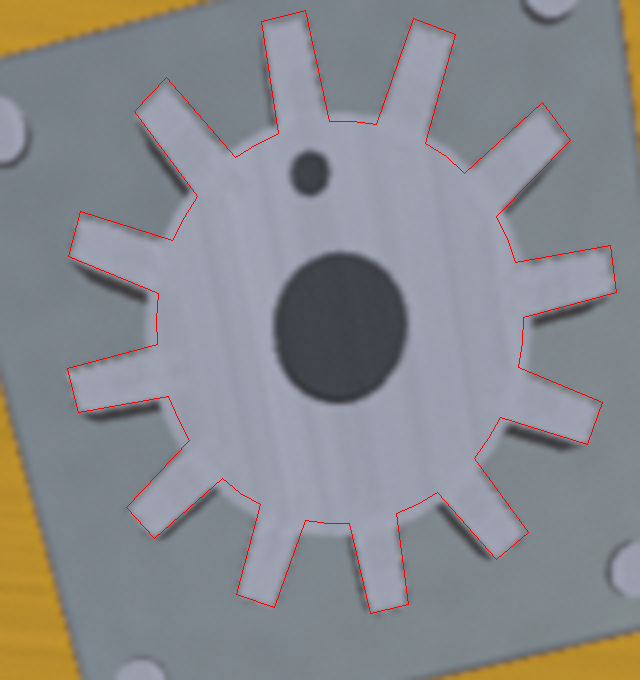

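View pics/ov6b.png

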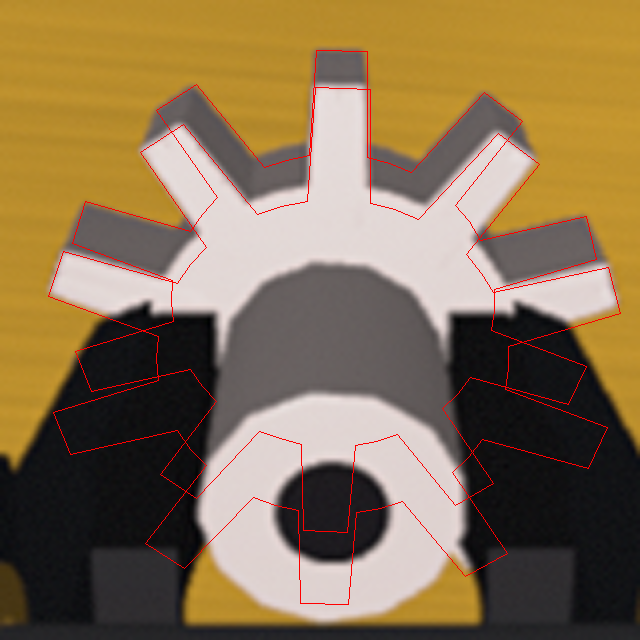

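```bash
python3 - <<'E'
from h import *
show(); s,R=st()
g=s['tool_pos']+R@np.array([-.0003,.0013,0]); M=np.array([.5713,-.0198]); a=.0261
print('gear',g[:2],'d now',np.linalg.norm(M-g[:2]))
t=M-.088*np.array([np.cos(a),np.sin(a)]); d=R.T@np.r_[t-g[:2],.0455-s['tool_pos'][2]]; print((d*100).round(2))
E
```

```text
t 11.7 pos [ 0.4599 -0.0215  0.1205] jaw deg -85.27 tilt [0. 0.] F [-0.19  0.56 -1.55] M [0.02 0.02 0.01] op 0.304 q7 -1.61 q [-0.03  0.66 -0.03  2.15  0.06  0.33 -1.61]
gear [ 0.45972852 -0.02279779] d now 0.11161174367679347
[2.35 0.13 7.5 ]
```

```bash
python3 -m inch '[[1,[1,0.06,2],0.7],[1,[2,0.12,4],1.5],[1,[2.35,0.13,6],1.5],[1,[2.35,0.13,7],1.5],[1,[2.35,0.13,7.5],1.5],[1,[2.35,0.13,7.5],1.5],[1,[2.35,0.13,7.5],1.5],[1,[2.35,0.13,7.5],1.5]]'; python3 - <<'E'
from h import *
show(); s,R=st()
im=viewer.snapshot('wrist');cv2.imwrite('pics/wrist7.png',im[:,:,::-1])
g=s['tool_pos']+R@np.array([-.0003,.0013,0]); M=np.array([.5713,-.0198]); d=M-g[:2]; print(np.linalg.norm(d),np.arctan2(d[1],d[0]))
im=viewer.snapshot('side');cv2.imwrite('pics/side7.png',im[:,:,::-1])
cv2.imwrite('pics/side7z.png',np.uint8(np.clip(1.8*cv2.resize(im[190:310,280:430,::-1].astype(np.float32),None,fx=5,fy=5),0,255)))
E
```

```text
clock: 12.5
tool_pos: [0.4833, -0.0216, 0.0462]
eef_rot: [1.0, 0.028, 0.001, 0.0]
contact_force: [0.6, -0.3, -1.7]
opening: 0.311
t 12.5 pos [ 0.4833 -0.0216  0.0462] jaw deg -86.84 tilt [ 0.001 -0.   ] F [ 0.64 -0.28 -1.71] M [0.05 0.04 0.03] op 0.311 q7 -1.63 q [-0.04  0.83 -0.02  2.12  0.06  0.2  -1.63]
0.08825375128550884 0.034891392173890576
```

View pics/wrist7.png

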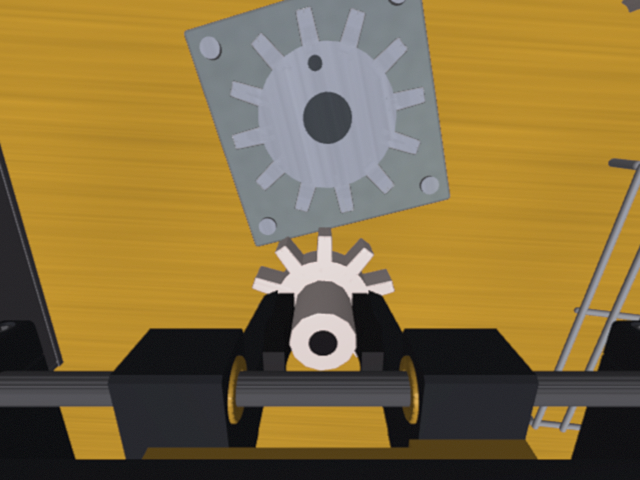

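View pics/side7z.png

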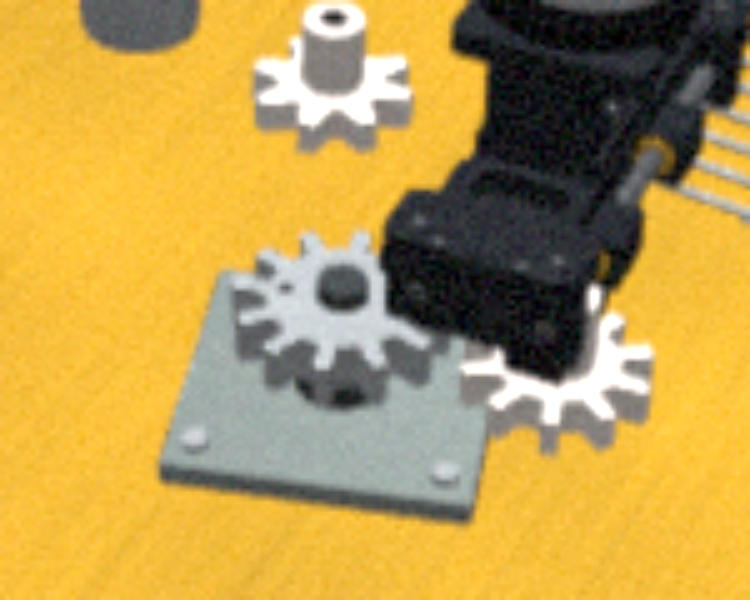

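```bash
cat > mm.py <<'E'
from h import *
show(); s,R=st()
g=s['tool_pos']+R@np.array([-.0003,.0013,0]); M=np.array([.5713,-.0198]); d=M-g[:2]; print('d',np.linalg.norm(d).round(4),'ang',np.arctan2(d[1],d[0]).round(4),'z0',round(s['tool_pos'][2]-.0055,4))
E
python3 -m inch '[[1,[0.3,0.01,0],0],[1,[0.6,0.02,0],0],[1,[0.9,0.02,0],0],[1,[1.1,0.03,0],0],[1,[1.3,0.03,0],0],[1,[1.5,0.04,0],0],[1,[1.6,0.04,0],0],[1,[1.6,0.04,0],0]]'; python3 mm.py
```

```text
clock: 13.4
tool_pos: [0.4991, -0.021, 0.0455]
eef_rot: [1.0, 0.028, 0.0, 0.0]
contact_force: [0.3, -0.4, -0.4]
opening: 0.308
t 13.4 pos [ 0.4991 -0.021   0.0455] jaw deg -86.83 tilt [ 0. -0.] F [ 0.27 -0.38 -0.36] M [ 0.01  0.03 -0.05] op 0.308 q7 -1.63 q [-0.04  0.83 -0.02  2.07  0.06  0.24 -1.63]
d 0.0724 ang 0.035 z0 0.04
```

```bash
python3 -m inch '[[1,[0.1,0,0],0],[1,[0.2,0,0],0],[1,[0.3,0.01,0],0],[1,[0.4,0.01,0],0],[1,[0.5,0.01,0],0],[1,[0.5,0.01,0],0]]'; python3 mm.py
```

```text
clock: 14.0
tool_pos: [0.5042, -0.0209, 0.0455]
eef_rot: [1.0, 0.028, 0.0, 0.0]
contact_force: [-1.0, 0.4, -0.7]
opening: 0.305
t 14.0 pos [ 0.5042 -0.0209  0.0455] jaw deg -86.83 tilt [ 0. -0.] F [-0.96  0.41 -0.72] M [-0.01 -0.03  0.03] op 0.305 q7 -1.63 q [-0.04  0.84 -0.02  2.06  0.06  0.25 -1.63]
d 0.0674 ang 0.0352 z0 0.04
```

```bash
python3 -m inch '[[1,[0.05,0,0],0],[1,[0.1,0,0],0],[1,[0.15,0,0],0],[1,[0.15,0,0],0]]'; python3 mm.py
```

```text
clock: 14.4
tool_pos: [0.5054, -0.0208, 0.0455]
eef_rot: [1.0, 0.028, -0.0, 0.0]
contact_force: [-0.2, 0.6, -1.3]
opening: 0.303
t 14.4 pos [ 0.5054 -0.0208  0.0455] jaw deg -86.83 tilt [-0. -0.] F [-0.16  0.64 -1.26] M [ 0.01  0.14 -0.  ] op 0.303 q7 -1.63 q [-0.04  0.84 -0.02  2.05  0.06  0.25 -1.63]
d 0.0662 ang 0.0347 z0 0.04
```

```bash
python3 -m inch '[[1,[0.05,0,0],0],[1,[0.1,0,0],0],[1,[0.1,0,0],0]]'; python3 mm.py | cut -c1-140
```

```text
clock: 14.7
tool_pos: [0.5055, -0.0208, 0.0454]
eef_rot: [1.0, 0.028, -0.001, 0.0]
contact_force: [-1.8, -0.2, -0.0]
opening: 0.302
t 14.7 pos [ 0.5055 -0.0208  0.0454] jaw deg -86.83 tilt [-0.002 -0.   ] F [-1.84 -0.24 -0.05] M [-0.01  0.48  0.04] op 0.302 q7 -1.63 q [-0
d 0.0661 ang 0.035 z0 0.0399
```

```bash
python3 -m inch '[[1,[0.05,0,0],0],[1,[0.05,0,0],0],[1,[0.05,0,0],0]]'; python3 mm.py | cut -c1-140
```

```text
clock: 15.0
tool_pos: [0.5056, -0.0208, 0.0454]
eef_rot: [1.0, 0.028, -0.001, 0.0]
contact_force: [-5.7, 0.5, 1.1]
opening: 0.306
t 15.0 pos [ 0.5056 -0.0208  0.0454] jaw deg -86.83 tilt [-0.003 -0.   ] F [-5.66  0.48  1.07] M [ 0.06  1.03 -0.02] op 0.306 q7 -1.63 q [-0
d 0.0659 ang 0.0351 z0 0.0399
```

```bash
python3 -m inch '[[1,[0.05,0,0],0],[1,[0.05,0,0],0],[1,[0.05,0,0],0]]'; python3 mm.py | cut -c1-140
```

```text
clock: 15.3
tool_pos: [0.5056, -0.0208, 0.0454]
eef_rot: [1.0, 0.028, -0.002, 0.0]
contact_force: [-6.2, 0.6, 2.8]
opening: 0.308
t 15.3 pos [ 0.5056 -0.0208  0.0454] jaw deg -86.83 tilt [-0.003 -0.   ] F [-6.24  0.64  2.77] M [0.07 1.21 0.02] op 0.308 q7 -1.63 q [-0.04
d 0.0659 ang 0.0351 z0 0.0399
```

```bash
python3 - <<'E'
from m3 import *
s,R=st();p=viewer.camera_params('wrist');im=viewer.snapshot('wrist');cv2.imwrite('pics/wrist8.png',im[:,:,::-1])
cv2.imwrite('pics/wrist8z.png',cv2.resize(im[60:270,220:430,::-1],None,fx=2.8,fy=2.8,interpolation=cv2.INTER_CUBIC))
im=viewer.snapshot('side');cv2.imwrite('pics/side8z.png',np.uint8(np.clip(1.8*cv2.resize(im[200:310,280:420,::-1].astype(np.float32),None,fx=5,fy=5),0,255)))
E
```

```text
(no output)
```

View pics/wrist8.png

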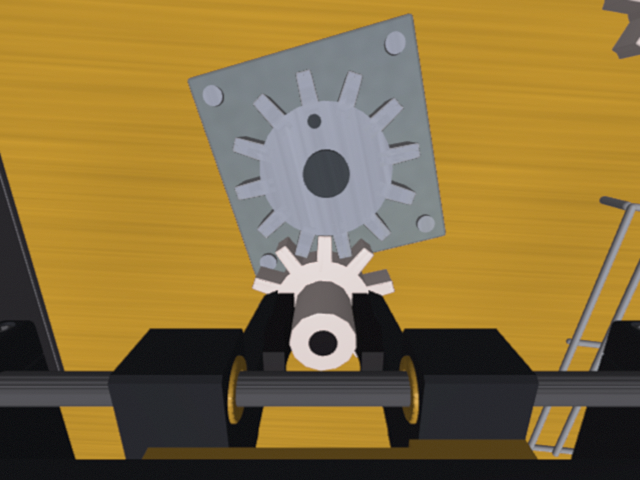

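View pics/side8z.png

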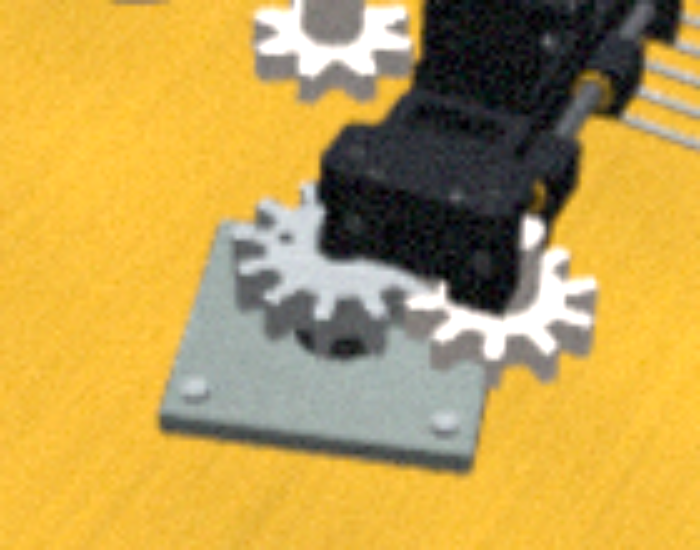

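```bash
python3 - <<'E'
from m3 import *
s,R=st();p=viewer.camera_params('wrist')
a=unproj(p,(326,173),.062);b=unproj(p,(322.7,343),s['tool_pos'][2]+.0425); print(a,b,np.linalg.norm((a-b)[:2]))
E
python3 -m inch '[[1,[-0.2,0,0],0],[1,[-0.34,0,0],0],[1,[-0.34,0,0],0],[1,[-0.34,0,0],0]]'; python3 mm.py
```

```text
[ 0.57147416 -0.01988362  0.062     ] [ 0.5055272  -0.0221794   0.08786937] 0.0659869095577783
clock: 15.8
tool_pos: [0.5054, -0.0208, 0.0457]
eef_rot: [1.0, 0.028, 0.001, -0.0]
contact_force: [-0.8, -0.1, -1.3]
opening: 0.306
t 15.8 pos [ 0.5054 -0.0208  0.0457] jaw deg -86.83 tilt [0.002 0.   ] F [-0.78 -0.09 -1.3 ] M [ 0.01  0.03 -0.03] op 0.306 q7 -1.63 q [-0.04  0.84 -0.02  2.06  0.06  0.25 -1.63]
d 0.0662 ang 0.0348 z0 0.0402
```

```bash
python3 -m inch '[[1,[0,0,0],0],[1,[0,0,0],0]]'; python3 mm.py
```

```text
clock: 16.0
tool_pos: [0.5048, -0.0208, 0.0456]
eef_rot: [1.0, 0.028, 0.001, 0.0]
contact_force: [0.8, 0.4, -1.1]
opening: 0.308
t 16.0 pos [ 0.5048 -0.0208  0.0456] jaw deg -86.83 tilt [ 0.001 -0.   ] F [ 0.77  0.38 -1.06] M [ 0.08  0.05 -0.01] op 0.308 q7 -1.63 q [-0.04  0.84 -0.02  2.06  0.06  0.25 -1.63]
d 0.0667 ang 0.0353 z0 0.0401
```

```bash
python3 -m inch '[[1,[-0.03,0,0],0],[1,[-0.05,0,0],-2],[1,[-0.05,0,0],-5],[1,[-0.05,0,0],-8],[1,[-0.06,0,0],-11],[1,[-0.07,0,0],-14],[1,[-0.08,0,0],-17],[1,[-0.09,0,0],-20],[1,[-0.09,0,0],-20]]'; python3 mm.py
```

```text
clock: 16.9
tool_pos: [0.501, -0.023, 0.0454]
eef_rot: [0.979, 0.201, -0.002, 0.001]
contact_force: [-2.9, -4.2, 1.1]
opening: 0.309
t 16.9 pos [ 0.501  -0.023   0.0454] jaw deg -66.76 tilt [-0.004 -0.002] F [-2.93 -4.24  1.12] M [-1.03  0.55 -0.13] op 0.309 q7 -1.43 q [-0.    0.84 -0.07  2.06  0.22  0.26 -1.43]
d 0.0702 ang 0.0637 z0 0.0399
```

```bash
python3 -m inch '[[1,[0.12,-0.05,0],0],[1,[0.22,-0.1,0],-1],[1,[0.26,-0.1,0],-3],[1,[0.26,-0.1,0],-6],[1,[0.26,-0.1,0],-9],[1,[0.26,-0.1,0],-12],[1,[0.26,-0.1,0],-12]]'; python3 mm.py
```

```text
clock: 17.6
tool_pos: [0.5037, -0.0203, 0.0453]
eef_rot: [0.953, 0.303, -0.002, 0.0]
contact_force: [-3.7, -4.6, -1.5]
opening: 0.306
t 17.6 pos [ 0.5037 -0.0203  0.0453] jaw deg -54.72 tilt [-0.003 -0.002] F [-3.7  -4.57 -1.49] M [-1.03  0.66 -0.13] op 0.306 q7 -1.32 q [ 0.01  0.84 -0.11  2.05  0.32  0.27 -1.32]
d 0.0671 ang 0.0258 z0 0.0398
```

```bash
python3 -m inch '[[1,[-0.03,0,0],-3],[1,[-0.03,0,0],-6],[1,[-0.03,0,0],-9],[1,[-0.03,0,0],-12],[1,[-0.03,0,0],-15],[1,[-0.03,0,0],-18],[1,[-0.03,0,0],-20],[1,[-0.03,0,0],-20]]'; python3 mm.py;  python3 - <<'E'
from m3 import *
im=viewer.snapshot('wrist');cv2.imwrite('pics/wrist9.png',im[:,:,::-1])
E
```

```text
clock: 18.4
tool_pos: [0.5034, -0.0207, 0.0453]
eef_rot: [0.886, 0.464, -0.002, 0.0]
contact_force: [-2.3, -3.8, -0.0]
opening: 0.306
t 18.4 pos [ 0.5034 -0.0207  0.0453] jaw deg -34.75 tilt [-0.003 -0.002] F [-2.29 -3.79 -0.02] M [-1.09  0.63 -0.15] op 0.306 q7 -1.12 q [ 0.05  0.84 -0.17  2.05  0.47  0.29 -1.12]
d 0.0671 ang 0.0287 z0 0.0398
```

View pics/wrist9.png

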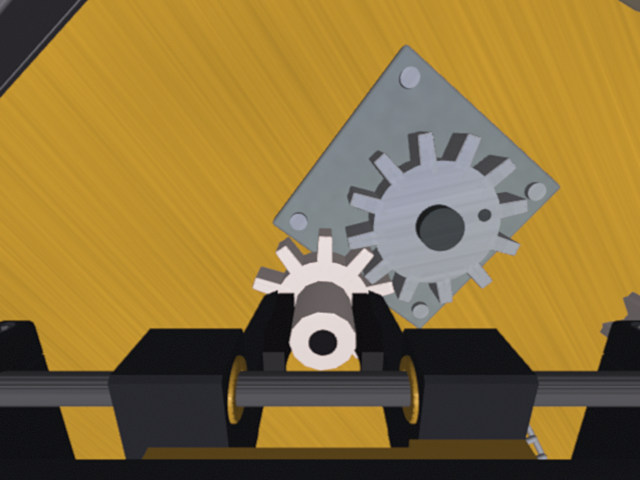

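```bash
python3 -m inch '[[1,[-0.02,0,0],-3],[1,[-0.02,0,0],-6],[1,[-0.02,0,0],-9],[1,[-0.02,0,0],-12],[1,[-0.02,0,0],-15],[1,[-0.02,0,0],-18],[1,[-0.02,0,0],-21],[1,[-0.02,0,0],-24],[1,[-0.02,0,0],-24]]'; python3 mm.py;  python3 - <<'E'
from m3 import *
p=viewer.camera_params('wrist');im=viewer.snapshot('wrist');cv2.imwrite('pics/wrist10.png',im[:,:,::-1])
import pickle
p6,im6,_=pickle.load(open('w6.pkl','rb'))
a0=unproj(p6,(327.5,43),.054)[:2]-[.5713,-.0198]; print('dot0',np.degrees(np.arctan2(a0[1],a0[0])),np.linalg.norm(a0))
pickle.dump((p,im),open('w10.pkl','wb'))
E
```

```text
clock: 19.35
tool_pos: [0.5039, -0.0215, 0.0454]
eef_rot: [0.77, 0.638, -0.002, 0.001]
contact_force: [-2.3, -5.7, -1.1]
opening: 0.306
t 19.35 pos [ 0.5039 -0.0215  0.0454] jaw deg -10.77 tilt [-0.002 -0.003] F [-2.28 -5.67 -1.14] M [-1.13  0.44 -0.19] op 0.306 q7 -0.88 q [ 0.11  0.84 -0.26  2.05  0.65  0.33 -0.88]
d 0.0662 ang 0.0331 z0 0.0399
dot0 16.137983466891793 0.02164122755966145
```

View pics/wrist10.png

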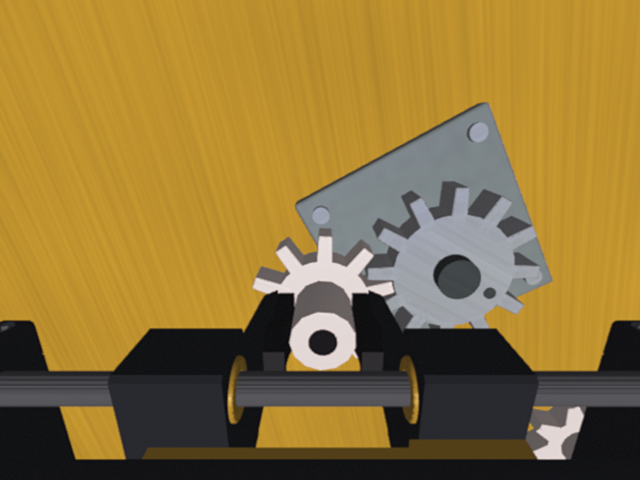

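```bash
python3 - <<'E'
from m3 import *
import pickle
p,im=pickle.load(open('w10.pkl','rb'))
c=unproj(p,(457,277),.062); a=unproj(p,(489.5,293.5),.054); d=a-c; print(c,np.degrees(np.arctan2(d[1],d[0])),np.linalg.norm(d[:2]))
d=a[:2]-[.5713,-.0198]; print(np.degrees(np.arctan2(d[1],d[0])),np.linalg.norm(d[:2]))
E
```

```text
[ 0.57008911 -0.01825811  0.062     ] -42.03858159237277 0.024275858970468907
-41.18140620586189 0.0223465426018173
```

```bash
python3 -m inch '[[1,[0,0,0],1.5],[1,[0,0,0],3],[1,[-0.06,-0.3,0],3],[1,[-0.12,-0.6,0],3],[1,[-0.19,-1,0],3],[1,[-0.29,-1.5,0],3],[1,[-0.38,-2,0],3],[1,[-0.5,-2.6,0],3],[1,[-0.5,-2.6,-2],3],[1,[-0.5,-2.6,-5],3],[1,[-0.5,-2.6,-8],3],[1,[-0.5,-2.6,-8],3],[1,[-0.5,-2.6,-8],3]]'; python3 mm.py;  python3 - <<'E'
from m3 import *
for n in ['scene','side']:
    im=viewer.snapshot(n);cv2.imwrite(f'pics/{n}11.png',im[:,:,::-1])
E
```

```text
clock: 20.7
tool_pos: [0.4782, -0.0192, 0.1257]
eef_rot: [0.787, 0.617, 0.0, 0.0]
contact_force: [-1.5, 1.0, -0.9]
opening: 0.309
t 20.7 pos [ 0.4782 -0.0192  0.1257] jaw deg -13.81 tilt [0.001 0.   ] F [-1.47  1.04 -0.86] M [-0.02 -0.11  0.01] op 0.309 q7 -0.85 q [ 0.18  0.68 -0.38  2.08  0.54  0.47 -0.85]
d 0.0919 ang -0.0005 z0 0.1202
```

View pics/side11.png

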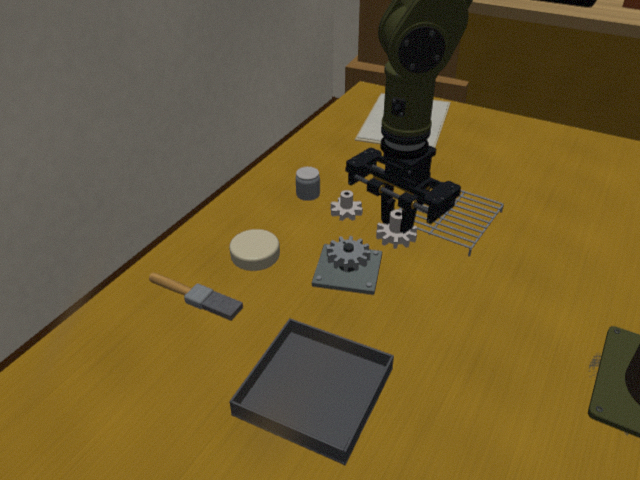

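```bash
python3 - <<'E'
from h import *
rel((.462,-.266,.030))
E
```

```text
cm [-24.32   4.41   9.47]
```

```bash
python3 -m inch '[[1,[-2,0.4,0],0],[1,[-6,1.1,0],0],[1,[-10,1.8,0],0],[1,[-14,2.5,0],0],[1,[-18,3.3,0],0],[1,[-21.5,3.9,0],0],[1,[-23.7,4.3,1],0],[1,[-24.3,4.4,3],0],[1,[-24.3,4.4,5],0],[1,[-24.3,4.4,7],0],[1,[-24.3,4.4,8.3],0],[1,[-24.3,4.4,9.0],0],[1,[-24.3,4.4,9.0],0],[1,[-24.3,4.4,9.0],0]]'; python3 -c "
from h import *
show(); rel((.462,-.266,.030))"
```

```text
clock: 22.2
tool_pos: [0.4633, -0.2657, 0.0358]
eef_rot: [0.787, 0.617, 0.0, 0.0]
contact_force: [0.4, 0.2, -0.7]
opening: 0.305
t 22.2 pos [ 0.4633 -0.2657  0.0358] jaw deg -13.81 tilt [ 0. -0.] F [ 0.42  0.18 -0.75] M [-0.06 -0.07  0.05] op 0.305 q7 -0.48 q [ 0.63  0.89 -0.33  1.96  0.7   0.41 -0.48]
cm [-0.06 -0.12  0.58]
```

```bash
python3 -m inch '[[1,[0,0,0.15],0],[1,[0,0,0.3],0],[1,[0,0,0.45],0],[1,[0,0,0.55],0],[1,[0,0,0.6],0],[1,[0,0,0.6],0]]'; python3 -c "
from h import *
show()"
```

```text
clock: 22.8
tool_pos: [0.4629, -0.2658, 0.0295]
eef_rot: [0.787, 0.617, -0.0, 0.0]
contact_force: [0.3, 0.7, -1.6]
opening: 0.306
t 22.8 pos [ 0.4629 -0.2658  0.0295] jaw deg -13.83 tilt [-0. -0.] F [ 0.29  0.66 -1.62] M [ 0.01 -0.04  0.03] op 0.306 q7 -0.49 q [ 0.63  0.9  -0.32  1.96  0.7   0.39 -0.49]
```

```bash
python3 -m inch '[[1,[0,0,0.05],0],[1,[0,0,0.1],0],[1,[0,0,0.1],0]]'; python3 -m inch '[[1,[0,0,0.05],0],[1,[0,0,0.05],0]]';  python3 -c "
from h import *
show()
im=viewer.snapshot('side');cv2.imwrite('pics/side12.png',cv2.resize(im[130:270,340:530,::-1],None,fx=4,fy=4))"
```

```text
clock: 23.1
tool_pos: [0.463, -0.2658, 0.0293]
eef_rot: [0.787, 0.617, -0.0, 0.0]
contact_force: [-0.8, 0.2, 7.2]
opening: 0.305
clock: 23.3
tool_pos: [0.463, -0.2658, 0.0293]
eef_rot: [0.787, 0.617, -0.0, 0.001]
contact_force: [-2.3, 0.8, 11.1]
opening: 0.31
t 23.3 pos [ 0.463  -0.2658  0.0293] jaw deg -13.83 tilt [ 0.    -0.001] F [-2.28  0.84 11.12] M [0.18 0.45 0.02] op 0.31 q7 -0.49 q [ 0.63  0.9  -0.32  1.97  0.71  0.39 -0.49]
```

View pics/side12.png

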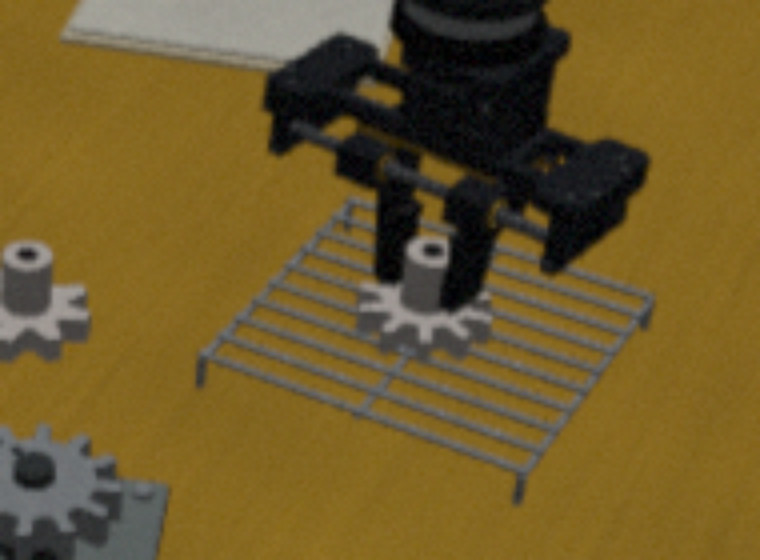

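```bash
python3 -m inch '[[1,[0,0,-0.15],0],[0,[0,0,-0.15],0],[0,[0,0,-0.15],0],[0,[0,0,-0.15],0],[0,[0,0,-0.15],0],[0,[0,0,-0.15],0],[0,[0,0,-0.15],0],[0,[0,0,-0.15],0],[0,[0,0,-2],0],[0,[0,0,-5],0],[0,[0,0,-10],0],[0,[0,0,-13],0],[0,[0,0,-13],0]]';  python3 -c "
from h import *
show()
rel((.6631,-.1912,.14))
for n in ['wrist','side']:
  im=viewer.snapshot(n);cv2.imwrite(f'pics/{n}13.png',im[:,:,::-1])"
```

```text
clock: 24.65
tool_pos: [0.4656, -0.2667, 0.1619]
eef_rot: [0.787, 0.617, 0.002, 0.004]
contact_force: [0.0, 0.2, 0.1]
opening: 0.998
t 24.65 pos [ 0.4656 -0.2667  0.1619] jaw deg -13.86 tilt [ 0.007 -0.003] F [0.04 0.25 0.12] M [-0.05 -0.06  0.01] op 0.998 q7 -0.33 q [ 0.75  0.7  -0.53  1.89  0.53  0.69 -0.33]
cm [12.06 17.35  2.32]
```

View pics/wrist13.png

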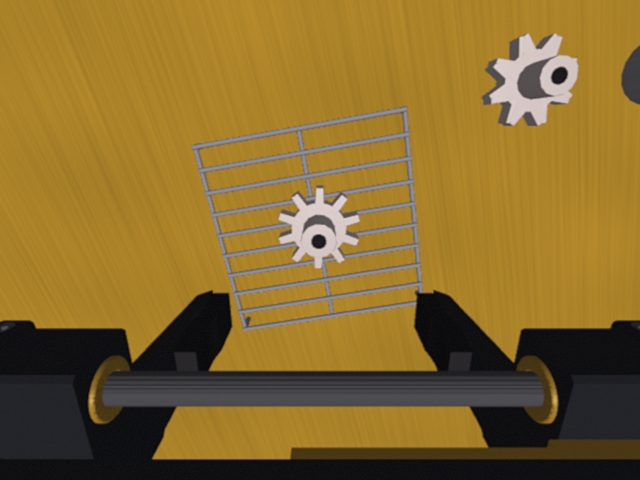

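View pics/side13.png

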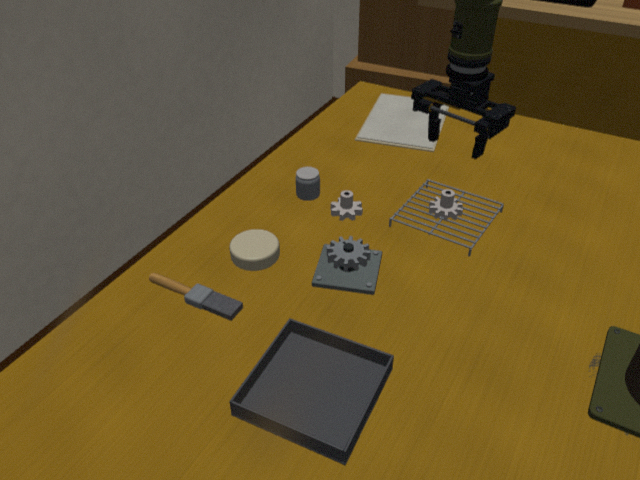

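```bash
python3 -m inch '[[0,[1,1.5,0],5],[0,[3,4.3,0],12],[0,[5.5,8,0],20],[0,[8,11.5,0],28],[0,[10,14.4,0],36],[0,[11.5,16.5,0.5],44],[0,[12,17.3,1],52],[0,[12,17.3,1],60],[0,[12,17.3,1],64],[0,[12,17.3,1],64],[0,[12,17.3,1],64],[0,[12,17.3,1],64]]';  python3 - <<'E'
from wfit import *
p,im,x=wfit('gear_eight',8,(.6629,-.191,.1637)); show(); rel((x[0],x[1],.034))
rel((.663,-.191,.034))
cv2.imwrite('pics/wrist14.png',im[:,:,::-1])
E
```

```text
clock: 25.95
tool_pos: [0.6591, -0.1907, 0.1472]
eef_rot: [0.994, 0.107, -0.001, -0.0]
contact_force: [0.1, 0.8, -0.0]
opening: 1.002
gear_eight 0.6 [285.3, 178.2, 83.5, 81.1] [ 0.665  -0.1942  0.1569] -0.9619230609897794
t 26.05 pos [ 0.6594 -0.1907  0.1477] jaw deg -77.8 tilt [-0.  0.] F [ 0.43 -0.24  0.17] M [ 0.04 -0.01 -0.03] op 0.999 q7 -1.3 q [ 0.31  0.86 -0.2   1.42  0.19  0.88 -1.3 ]
cm [ 0.48  0.46 11.37]
cm [ 0.35  0.1  11.37]
```

View pics/wrist14.png

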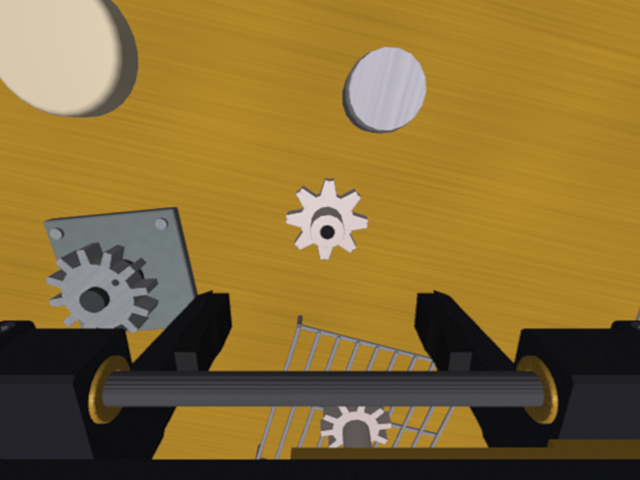

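```bash
python3 -m inch '[[0,[0.45,0.25,0],0],[0,[0.45,0.25,3],0],[0,[0.45,0.25,6],0],[0,[0.45,0.25,9],0],[0,[0.45,0.25,11],0],[0,[0.45,0.25,12.5],0],[0,[0.45,0.25,13.2],0],[0,[0.45,0.25,13.5],0],[0,[0.45,0.25,13.8],0],[0,[0.45,0.25,14.1],0],[0,[0.45,0.25,14.1],0],[0,[0.45,0.25,14.1],0]]';  python3 - <<'E'
from h import *
show()
cv2.imwrite('pics/wrist15.png',viewer.snapshot('wrist')[:,:,::-1])
E
```

```text
clock: 27.25
tool_pos: [0.6649, -0.1922, 0.0075]
eef_rot: [0.994, 0.106, 0.0, 0.0]
contact_force: [0.3, -1.4, 0.4]
opening: 0.998
t 27.25 pos [ 0.6649 -0.1922  0.0075] jaw deg -77.83 tilt [ 0.001 -0.   ] F [ 0.25 -1.4   0.43] M [ 0.04  0.03 -0.02] op 0.998 q7 -1.33 q [ 0.3   1.05 -0.16  1.46  0.23  0.65 -1.33]
```

View pics/wrist15.png

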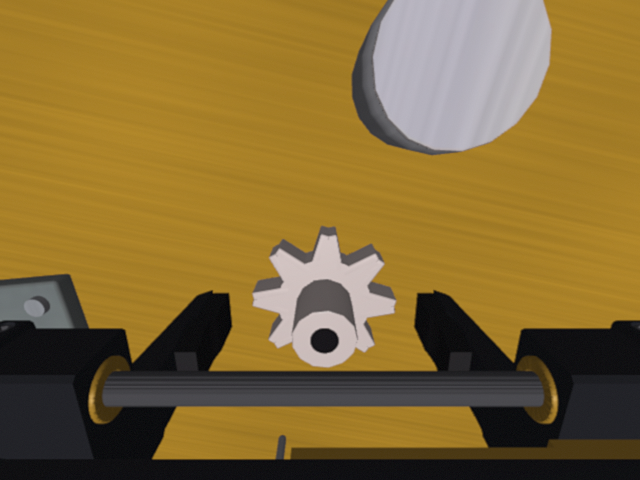

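```bash
python3 -m inch '[[1,[0,0,0],0],[1,[0,0,0],0],[1,[0,0,0],0],[1,[0,0,0],0],[1,[0,0,0],0],[1,[0,0,0],0],[1,[0,0,0],0],[1,[0,0,0],0],[1,[0,0,0],0],[1,[0,0,0],0],[1,[0,0,-1],0],[1,[0,0,-4],0],[1,[0,0,-8],0],[1,[0,0,-12],0],[1,[0,0,-14],0],[1,[0,0,-14],0],[1,[0,0,-14],0]]' 40;  python3 - <<'E'
from h import *
show()
rel((.483,.264,.15))
cv2.imwrite('pics/wrist16.png',viewer.snapshot('wrist')[:,:,::-1])
E
```

```text
clock: 29.0
tool_pos: [0.664, -0.192, 0.1468]
eef_rot: [0.994, 0.106, -0.0, -0.0]
contact_force: [-0.3, 0.4, -1.8]
opening: 0.309
t 29.0 pos [ 0.664  -0.192   0.1468] jaw deg -77.83 tilt [-0.001 -0.   ] F [-0.28  0.42 -1.8 ] M [ 0.02  0.04 -0.02] op 0.309 q7 -1.3 q [ 0.31  0.86 -0.2   1.41  0.19  0.89 -1.3 ]
cm [ -8.07 -48.39  -0.31]
```

View pics/wrist16.png

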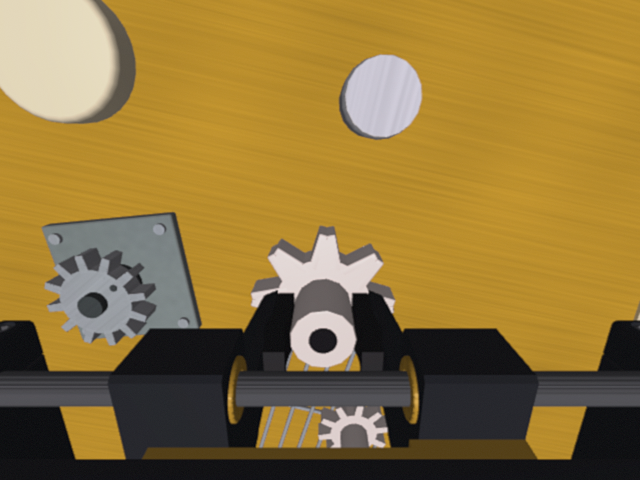

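```bash
python3 -m inch '[[1,[-0.3,-2,0],0],[1,[-1,-6,0],0],[1,[-1.7,-10,0],0],[1,[-2.3,-14,0],0],[1,[-3,-18,0],0],[1,[-3.7,-22,0],0],[1,[-4.3,-26,0],0],[1,[-5,-30,0],0],[1,[-5.7,-34,0],0],[1,[-6.3,-38,0],0],[1,[-7,-42,0],0],[1,[-7.6,-45.5,0],0],[1,[-8,-48,0],0],[1,[-8.1,-48.4,0],0],[1,[-8.1,-48.4,2],0],[1,[-8.1,-48.4,4],0],[1,[-8.1,-48.4,6],0],[1,[-8.1,-48.4,6],0],[1,[-8.1,-48.4,6],0]]';  python3 - <<'E'
from h import *
show()
rel((.483,.264,.012))
cv2.imwrite('pics/wrist17.png',viewer.snapshot('wrist')[:,:,::-1])
E
```

```text
clock: 30.95
tool_pos: [0.4832, 0.2625, 0.0863]
eef_rot: [0.994, 0.105, -0.001, 0.001]
contact_force: [-1.4, 0.1, -1.7]
opening: 0.307
t 30.95 pos [0.4832 0.2625 0.0863] jaw deg -77.9 tilt [-0.002 -0.002] F [-1.4   0.07 -1.73] M [0.03 0.03 0.03] op 0.307 q7 -2.07 q [-0.53  0.79 -0.08  1.9   0.13  0.45 -2.07]
cm [ 0.03 -0.16  7.43]
```

View pics/wrist17.png

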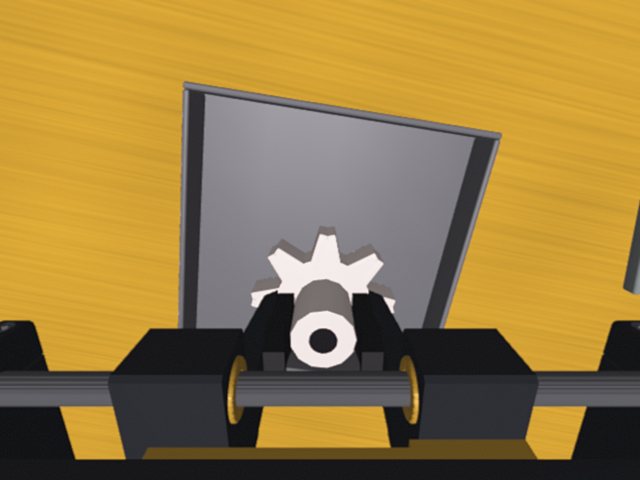

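```bash
python3 -m inch '[[1,[0,-0.1,2],0],[1,[0,-0.1,4],0],[1,[0,-0.1,5.5],0],[1,[0,-0.1,6.5],0],[1,[0,-0.1,6.9],0],[1,[0,-0.1,7.1],0],[1,[0,-0.1,7.1],0]]'; python3 -m inch '[[1,[0,0,0.1],0],[1,[0,0,0.2],0],[1,[0,0,0.3],0],[1,[0,0,0.3],0]]'
```

```text
clock: 31.7
tool_pos: [0.4836, 0.2651, 0.0165]
eef_rot: [0.994, 0.106, 0.0, -0.0]
contact_force: [0.4, 0.0, -0.7]
opening: 0.304
clock: 32.1
tool_pos: [0.4832, 0.2649, 0.013]
eef_rot: [0.994, 0.106, 0.0, 0.0]
contact_force: [-1.3, -0.0, -1.7]
opening: 0.305
```

```bash
python3 -m inch '[[1,[0,0,0.1],0],[1,[0,0,0.15],0],[1,[0,0,0.15],0]]'; python3 -m inch '[[1,[0,0,0.05],0],[1,[0,0,0.1],0],[1,[0,0,0.1],0]]'
```

```text
clock: 32.4
tool_pos: [0.4831, 0.2649, 0.0114]
eef_rot: [0.994, 0.106, -0.0, 0.0]
contact_force: [-0.8, -0.1, -1.8]
opening: 0.307
clock: 32.7
tool_pos: [0.4832, 0.2649, 0.0109]
eef_rot: [0.994, 0.106, 0.0, 0.0]
contact_force: [-0.4, -0.1, 3.4]
opening: 0.306
```

Contact with the floor. I'll release and lift.

```bash
python3 -m inch '[[1,[0,0,-0.05],0],[0,[0,0,-0.05],0],[0,[0,0,-0.05],0],[0,[0,0,-0.05],0],[0,[0,0,-0.05],0],[0,[0,0,-0.05],0],[0,[0,0,-0.05],0],[0,[0,0,-0.05],0],[0,[0,0,-2],0],[0,[0,0,-5],0],[0,[0,0,-10],0],[0,[0,0,-15],0],[0,[0,0,-18],0],[0,[0,0,-18],0],[0,[0,0,-18],0]]';  python3 - <<'E'
from h import *
show()
for n in ['scene','side','wrist']: cv2.imwrite(f'pics/{n}18.png',viewer.snapshot(n)[:,:,::-1])
E
```

```text
clock: 34.2
tool_pos: [0.4831, 0.2648, 0.1908]
eef_rot: [0.994, 0.106, 0.0, -0.0]
contact_force: [-0.7, -0.9, -1.1]
opening: 0.998
t 34.2 pos [0.4831 0.2648 0.1908] jaw deg -77.84 tilt [0.001 0.   ] F [-0.71 -0.87 -1.12] M [-0.02 -0.02  0.04] op 0.998 q7 -2.05 q [-0.52  0.63 -0.11  1.83  0.1   0.69 -2.05]
```

View pics/scene18.png

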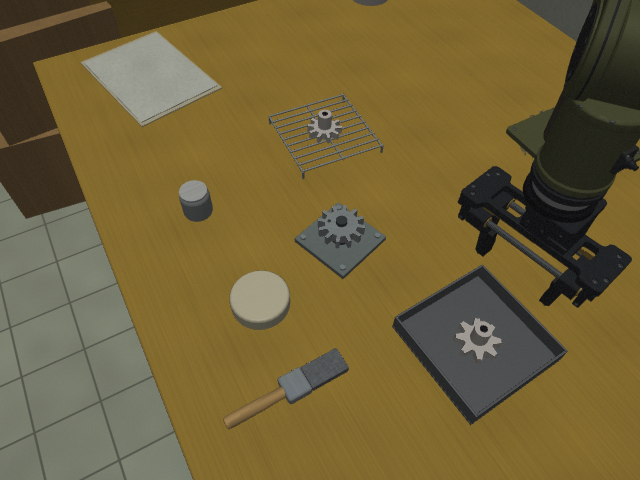

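View pics/side18.png

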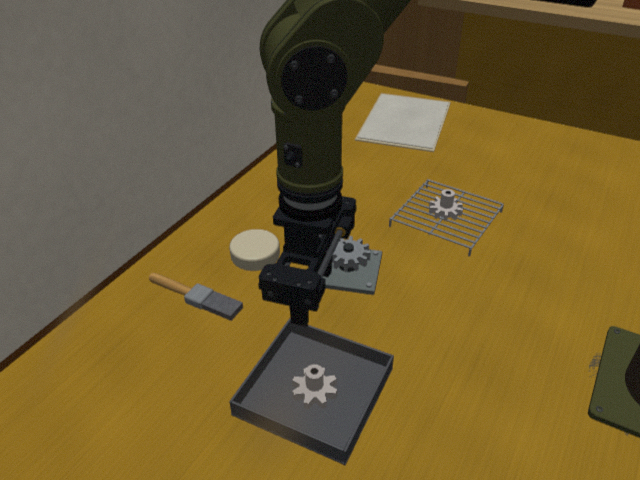

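View pics/wrist18.png

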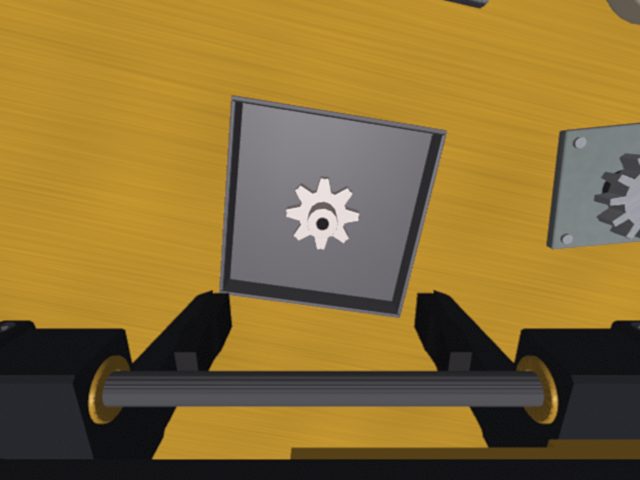

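```bash
python3 - <<'E'
from plant import r
print(r.finish_job(), r.get_state()['clock'])
E
```

```text
the job is handed in; nothing more can be done
the job is handed in; nothing more can be done
```

The job is done and handed in at about 34 s on the clock. I tried the ten-tooth gear on the tester, then laid it on the wire rack and put the eight-tooth gear in the tub.

**Mesh:** I eased the ten-tooth gear in from the robot's side of the master. It stopped at about 66 mm between axes by my measurement, pressing with about 6 N. Since bottoming should come at 64 mm, I think my distances read about 2 mm high.

**Drive:** I turned the gear in mesh, and the marker hole on the master showed it had gone about 57° clockwise. The force at the gripper stayed at about 6 N. One reading while driving showed 70 mm between axes, under the 72 limit. I moved the gear back in and finished at about 66–67 mm.

**Final pictures:**
- The ten-tooth gear lies flat near the middle of the rack and the eight-tooth gear flat in the middle of the tub.
- Both are released, and the gripper is open well above them.
- The cheese, tin and brush look unmoved.

**What disagreed:**
- **Fingertips:** They sit about 30 mm further back than the stated tool frame. My first grasp closed on air just above the hub, without disturbing the gear. I measured the offset in the pictures, went about 30 mm lower, and used that depth for both gears.
- **Cameras:** The wrist camera and the fixed cameras differed by 2 to 3 mm on position.
- **Not checked:** I did not measure the master's angle again after withdrawing the gear.

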